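Empty the utensil dryer onto the hook

TASK

The utensil dryer has finished: press its catch and keep a finger on the spring lid so that it rises under control instead of flying open, until it rests fully open. Take out all the measuring scoops and hang them by their loops on the stand's hook, largest first against the post and each smaller one in front, then push the lid down until it clicks shut. Leave the other things on the worktop where they are.

Things in the scene. Friction and masses are not known exactly. Their poses are not given: they have to be found in the camera images.
- dryer: counter-top utensil dryer, white box with a 136 mm high rim, fixed. Origin on the worktop; front faces its own -x; spans x -108 to +80, y -100 to +100 mm in its frame. Solid front block with the button (x -108 to -58), then the inside (x -58 to +42, y -94 to +94) where scoops stand upright in four pockets, mouths to dryer -x, then a 72 mm high blower housing and the rear wall with the hinge
- lid (a joint): dryer lid, clear panel in grey frame, 7 mm thick, 158 mm from hinge axis to front edge. rad: 0 shut, grows as it opens, stop at 1.85 (leaning back). A hinge spring always pushes it open (under 1 N at the edge) and holds it at the stop; let go, it flies open at over 5 rad/s. To shut it push the front edge down until the catch clicks (about 5 N at the end); it then stays within 0.01 rad of 0
- rack (a point): middle of the dryer's inner floor, at (-8, 0, 12) mm in its frame: a cross of 32 mm high, 3 mm thick dividers makes four pockets about 48 x 92 mm; scoop straps stand at about x -39 or x +12, y +-44 mm in the dryer's frame, at most one scoop a pocket
- lid_hinge (a point): hinge axis of the lid, middle of its width, at (80, 0, 138) mm in the dryer's frame; the axis runs along dryer y; fixed to the dryer
- lid_edge (a point): top front edge of the lid, middle of its width (moves with the lid; with the lid shut at (-78, 0, 145) mm in the dryer's frame, x axis along the lid toward the hinge, z out of its outer face)
- button (a joint): orange push button of the catch, in the front block just ahead of the lid. m: 0 out, 0.006 fully pressed (straight down). The catch lets go at 0.003 to 0.004 (about 3 N; 4 to 5 N at full travel). It must stay well down until the lid has lifted some 3 mm at its edge, or the catch takes hold again; springs back when released
- button_top (a point): middle of the button's flat top, 22 mm (x) by 36 mm (y). At rest 153 mm above the worktop, 8 mm higher than the shut lid's outer face, and 16 mm in front of the lid's front edge (centre to edge): fully pressed it is still 2 mm above that face, so one finger of a part-open gripper can press it while the other stands over the lid's front
- hook_stand: utensil stand: dark steel foot 144 mm across and 14 mm high, a thin post, and one hook: a level round bar 7 mm thick, its axis 165 mm above the foot's underside, pointing along the stand's own -x. Origin: centre of the foot's underside. Post at x +52; bar from x +44 (root) to x -46, then an upturned tip. Loose, 1.6 kg
- hook_tip (a point): tip of the hook, at (-52, 0, 172) mm in the stand's frame: the bar's end turned up by 7 mm (ball 8.4 mm)
- hook_root (a point): axis of the bar at its inner end by the post, at (44, 0, 165) mm in the stand's frame
- scoop_red: largest measuring scoop: square steel bowl 62 x 62 mm, 26 mm deep, 2 mm walls, mouth facing its own -x, with a strap handle rising from the bowl's top side (8 mm behind the mouth) to a red hanging loop. Origin: underside of the bowl below the strap; z runs up the handle. About 70 g. Absent in some runs
- scoop_red_loop (a point): centre of the red loop's opening, 105 mm above the scoop's origin. The loop is 5 mm thick (x), 28 mm wide (y) and 32 mm high, with flat upright sides to grip; its opening is 18 mm wide and 24 mm high, seen along x. Hanging at rest on the bar it is 8 to 9 mm below the bar's axis
- scoop_yellow: second largest measuring scoop: square steel bowl 51 x 51 mm, 25 mm deep, 2 mm walls, mouth facing its own -x, with a strap handle rising from the bowl's top side (8 mm behind the mouth) to a yellow hanging loop. Origin: underside of the bowl below the strap; z runs up the handle. About 60 g. Absent in some runs
- scoop_yellow_loop (a point): centre of the yellow loop's opening, 99.5 mm above the scoop's origin. The loop is 5 mm thick (x), 28 mm wide (y) and 32 mm high, with flat upright sides to grip; its opening is 18 mm wide and 24 mm high, seen along x. Hanging at rest on the bar it is 8 to 9 mm below the bar's axis
- scoop_green: third measuring scoop: square steel bowl 40 x 40 mm, 23 mm deep, 2 mm walls, mouth facing its own -x, with a strap handle rising from the bowl's top side (8 mm behind the mouth) to a green hanging loop. Origin: underside of the bowl below the strap; z runs up the handle. About 52 g. Absent in some runs
- scoop_green_loop (a point): centre of the green loop's opening, 94 mm above the scoop's origin. The loop is 5 mm thick (x), 28 mm wide (y) and 32 mm high, with flat upright sides to grip; its opening is 18 mm wide and 24 mm high, seen along x. Hanging at rest on the bar it is 8 to 9 mm below the bar's axis
- scoop_blue: smallest measuring scoop: square steel bowl 29 x 29 mm, 21 mm deep, 2 mm walls, mouth facing its own -x, with a strap handle rising from the bowl's top side (8 mm behind the mouth) to a blue hanging loop. Origin: underside of the bowl below the strap; z runs up the handle. About 46 g. Absent in some runs
- scoop_blue_loop (a point): centre of the blue loop's opening, 88.5 mm above the scoop's origin. The loop is 5 mm thick (x), 28 mm wide (y) and 32 mm high, with flat upright sides to grip; its opening is 18 mm wide and 24 mm high, seen along x. Hanging at rest on the bar it is 8 to 9 mm below the bar's axis
- sugar_jar: bystander, leave alone: sugar jar with a grey lid, 91 mm across, 181 mm high. Origin: centre of its underside
- cup: bystander, leave alone: tall black cup, 92 mm across, 158 mm high. Origin: centre of its underside
- spotted_mug: bystander, leave alone: white mug with grey spots, 91 mm high. Origin: centre of its underside
- timer: bystander, leave alone: red and white wind-up kitchen timer, 66 mm across, 57 mm high. Origin: centre of its underside
- wooden_spoon: bystander, leave alone: wooden spoon, 310 mm long, lying flat. Origin: centre of its underside

How it is judged (in metres and radians):
On the way, in this order (a step that is already met when the one before it is completed fails the run):
1. the lid is fully open and at rest (value of joint lid above 1.7 rad and velocity of joint lid below 0.5 rad/s), for 0.2 s.
2. all scoops present hang on the hook by their loops, the largest nearest the post and each smaller one in front (x of scoop_red_loop in the frame of hook_stand between -0.046 and 0.05 m and y of scoop_red_loop in the frame of hook_stand between -0.012 and 0.012 m and z of scoop_red_loop in the frame of hook_stand between 0.148 and 0.162 m and angle between each of scoop_red, scoop_yellow, scoop_green, scoop_blue's own z axis and vertical below 0.35 rad and x of scoop_yellow_loop in the frame of hook_stand between -0.046 and 0.05 m and y of scoop_yellow_loop in the frame of hook_stand between -0.012 and 0.012 m and z of scoop_yellow_loop in the frame of hook_stand between 0.148 and 0.162 m and x of scoop_green_loop in the frame of hook_stand between -0.046 and 0.05 m and y of scoop_green_loop in the frame of hook_stand between -0.012 and 0.012 m and z of scoop_green_loop in the frame of hook_stand between 0.148 and 0.162 m and x of scoop_blue_loop in the frame of hook_stand between -0.046 and 0.05 m and y of scoop_blue_loop in the frame of hook_stand between -0.012 and 0.012 m and z of scoop_blue_loop in the frame of hook_stand between 0.148 and 0.162 m and x of each of scoop_yellow_loop, scoop_green_loop, scoop_blue_loop in the frame of scoop_red_loop below -0.003 m and x of each of scoop_green_loop, scoop_blue_loop in the frame of scoop_yellow_loop below -0.003 m and x of scoop_blue_loop in the frame of scoop_green_loop below -0.003 m), for 0.2 s.
At the end, for the whole second after the job is handed in: Every scoop present hangs at rest with the bar through its loop (loop centre 3 to 17 mm below the bar's axis, within 12 mm sideways, behind the tip; handle within 0.35 rad of vertical), each smaller one at least 3 mm in front of every larger one; stand upright; lid latched within 0.03 rad (all of step 2 and linear speed of each of scoop_red, scoop_yellow, scoop_green, scoop_blue below 0.05 m/s and value of joint lid below 0.03 rad and velocity of joint lid below 0.1 rad/s and angle between hook_stand's own z axis and vertical below 0.1 rad); the robot touches nothing.
It fails at once if the lid flies open: faster than 3 rad/s in the opening direction (velocity of joint lid above 3 rad/s).
It fails at once if the stand is knocked over (angle between hook_stand's own z axis and vertical above 0.5 rad).
It fails at once if a bystander (sugar jar, cup, mug, timer, wooden spoon) is moved by more than 40 mm (distance of any of sugar_jar, cup, spotted_mug, timer, wooden_spoon from where it was at the start of the episode above 0.04 m).
Of scoop_red, scoop_yellow, scoop_green, scoop_blue only 3 to 4 are there at a start; the rules pass over those that are not, and their reading is None.
At some moment in a run one of hook_stand may be knocked a few centimetres aside while the robot is not near it.
It also fails if it takes over 210 s, if anything falls off the work surface, if the arm or the gripper's body presses on something with over 40 N, if the wrist force passes 120 N, or if a joint passes its speed limit or range.

ROBOT

A 6-joint arm with a two-finger parallel gripper is mounted at the origin on a cart in front of the work surface, level with it; the furniture and walls round the work are solid. World frame = base frame: x ahead of the robot, y to its left, z up, the work surface at z = 0. Lengths are in mm, angles in rad, forces in N, time in s.
With the tool pointing down it reaches from about 275 to 1000 mm from the base axis. Payload 8.4 kg.
Tool frame: the origin (TCP) lies midway between the tips of the shut fingers; the grasp point (between the pads) lies 19 mm behind it; z points along the fingers, y is the line along which they close (so a half turn about z gives the same grasp; the last joint's range is limited). The gripper opens to 85 mm and grips with 20 to 120 N. Pads are 22 mm wide; open, the fingers measure 114 mm over their backs; the gripper's body (76 mm by 85 mm) begins 54 mm behind the grasp point. The pads swing forward as they close: fully open they stand 13 mm farther back than shut.
Start: joints at [-1.34, 0.353, 1.633, -0, 1.155, -0.002], TCP at [144.188, -608.143, 231.281] pointing down, gripper open.
Joint ranges: [-2.63, 2.63], [-0.92, 2.1], [0.06, 2.66], [-1.3, 4.44], [0, 2.69], [-3.02, 3.02]. Speed limits (rad/s): [2.22, 2.22, 2.79, 3.14, 3.14, 3.14].

INTERFACE

Orientations are given as a unit quaternion [w, x, y, z].
In Python, from workcell import bot gives the robot as it stands. The module is installed in compiled form; this text tells all that it offers.
- The arm moves only by the shell command python3 -m crank 'ROWS'. ROWS is JSON, one flat list of numbers, 7 for each row, row after row: the turn, a rotation vector about the tool's x, y, z in units of 6 degrees (1.0 is 6 degrees), then the shift along the tool's x, y, z in units of 30 mm (1.0 is 30 mm), then the opening, from -1 (shut) to 1 (fully open), so that 0 is half open. In form: [wx, wy, wz, x, y, z, jaw, wx, wy, wz, x, y, z, jaw, ...]. A call has 1 to 20 rows; each row shifts and turns the commanded pose from where the row before left it, along the tool's axes as they then stand; what a row does not reach is not made up. A row lasts 1/12 s, in which the tool goes at most 41.7 mm and 7.16 degrees, less where a joint would pass 70% of its speed; a pose out of reach is approached as far as the arm can. A call is refused whole if a number of a shift passes 1 or a number of a turn 1, either way. A call with a gripper value outside its range is refused whole. The fingers move at their own pace and stop on an object; the grip force is fixed at half the most. Time passes only in rows, so rows that do not move let the fingers close. It gives the time, the measured TCP pose, the force, the opening and the grip force at its end, in the units of the state.
- bot.sense(): the state, without advancing time (a new reading comes with each control period).
- bot.read_camera(name): name is "side" or "top"; returns the picture (420x560x3 uint8, blue, green, red); there is no depth.
- bot.get_calibration(name): a dict with "fx", "fy", "cx", "cy" (pixels), "pose" (4x4, takes a point from camera to world coordinates). Camera axes: x right, y up, looking along -z (the intrinsics and any distortion apply to the point x, -y, -z); pixel columns grow to the right and rows downward; lengths in mm; the calibration is good to about 2 mm. A picture is of the moment at which its call begins. get_calibration takes no time and is no camera call.
- bot.hand_in(): hands the job in; it is judged then, once.
The state is a dict: "time": time; "q": joint angles; "dq": joint speeds; "effort": joint torques, N m; "ee_pos": TCP position; "tool_rot": TCP orientation; "ft_force": force on the tool from outside, world axes, zero at the start; "ft_torque": the same for the moment, N m; "gripper_width": finger opening in mm; "gripper_force": force on a finger pad.
Only numpy, scipy, OpenCV 4.12 (cv2) and the standard library are available. Lean on these libraries where they do the work, as an engineer would, in place of code of your own. Each camera call takes 0.05 s, during which the arm holds its last target. There are 200 camera calls.

## Working session

There is one attempt and no reset: what is moved stays moved. The work goes in short steps, Python scripts to look and compute and a shell command to move; the robot and the scene stay as the last step left them, time stands still between calls to the robot, and variables do not carry over. Pictures are saved under pics/ and viewed, at most 14 in all, crops included, and the job is handed in when it is done.

```bash
mkdir -p pics; python3 - <<'E'
from workcell import bot
import cv2,numpy as np
np.set_printoptions(precision=3,suppress=True)
for n in("side","top"):
    cv2.imwrite(f"pics/{n}0.png",bot.read_camera(n)); print(n,bot.get_calibration(n))
print(bot.sense())
E
```

```text
side {'fx': 520.2978825719207, 'fy': 520.2978825719207, 'cx': 280.7786289477146, 'cy': 214.5888377563798, 'pose': array([[   0.76 ,   -0.513,    0.4  , 1245.538],
       [   0.65 ,    0.58 ,   -0.491, -817.452],
       [   0.02 ,    0.633,    0.774, 1542.475],
       [   0.   ,    0.   ,    0.   ,    1.   ]])}
top {'fx': 401.7800764718285, 'fy': 401.7800764718285, 'cx': 271.54417275515476, 'cy': 210.40061900342195, 'pose': array([[  -0.   ,    0.983,   -0.182,  292.91 ],
       [  -1.   ,    0.004,    0.022,   86.851],
       [   0.023,    0.182,    0.983, 1394.385],
       [   0.   ,    0.   ,    0.   ,    1.   ]])}
{'time': 0.1, 'q': array([-1.34 ,  0.354,  1.634,  0.   ,  1.155, -0.002]), 'dq': array([ 0.002, -0.002, -0.002, -0.   , -0.001,  0.   ]), 'effort': array([ -0.   , -60.636, -34.282,   0.   ,   0.004,   0.   ]), 'ee_pos': array([ 144.075, -607.739,  230.64 ]), 'tool_rot': array([-0.001,  0.993,  0.116, -0.   ]), 'ft_force': array([ 0.247, -0.328,  0.047]), 'ft_torque': array([ 0.01 , -0.007,  0.025]), 'gripper_force': 0.0, 'gripper_width': 85.63397837398179}
```

View pics/side0.png

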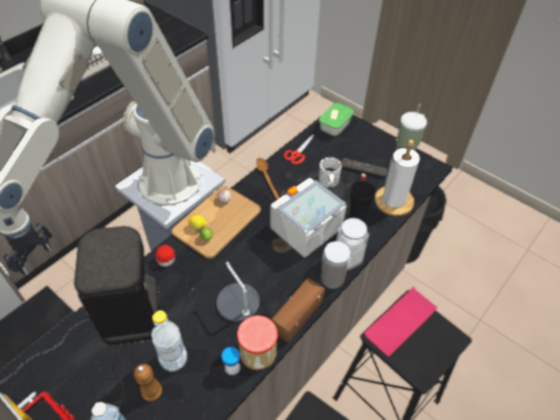

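View pics/top0.png

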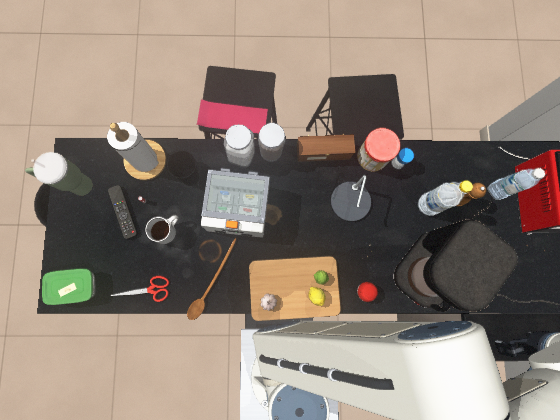

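The side view shows the dryer at about (308,215) with the stand at (238,300). In the top view the dryer is at (235,203), its orange button at (233,225), and the stand's foot at (351,202) with the hook tip pointing up-right. Next I'll zoom in on both.

```bash
cat > h.py <<'E'
from workcell import bot
import cv2,numpy as np
from scipy.spatial.transform import Rotation as R
np.set_printoptions(precision=3,suppress=True)
C={n:bot.get_calibration(n) for n in("side","top")}
def ray(n,u,v):
    c=C[n];d=np.array([(u-c["cx"])/c["fx"],-(v-c["cy"])/c["fy"],-1]);P=c["pose"]
    d=P[:3,:3]@d;return P[:3,3],d/np.linalg.norm(d)
def onz(n,u,v,z):
    o,d=ray(n,u,v);return o+d*(z-o[2])/d[2]
def tri(us,ut):
    o1,d1=ray("side",*us);o2,d2=ray("top",*ut)
    t=np.linalg.lstsq(np.c_[d1,-d2],o2-o1,rcond=None)[0]
    a,b=o1+t[0]*d1,o2+t[1]*d2;return (a+b)/2,np.linalg.norm(a-b)
def proj(n,p):
    c=C[n];q=np.linalg.inv(c["pose"])@np.r_[p,1];return np.array([c["cx"]+c["fx"]*q[0]/-q[2],c["cy"]+c["fy"]*q[1]/q[2]])
def tool():
    s=bot.sense();w=s["tool_rot"];return s,R.from_quat(np.r_[w[1:],w[0]])
def crop(im,x,y,w,h,k): return cv2.resize(im[y:y+h,x:x+w],None,fx=k,fy=k,interpolation=cv2.INTER_CUBIC)
def state():
    s,r=tool();print("t",s["time"],"tcp",s["ee_pos"],"w",s["gripper_width"],"F",s["ft_force"],"gf",s["gripper_force"]);print(r.as_matrix());return s,r
E
python3 - <<'E'
from h import *
t=cv2.imread("pics/top0.png");s=cv2.imread("pics/side0.png")
a=np.hstack([crop(t,190,155,100,75,4),crop(t,310,155,100,75,4)])
b=np.hstack([crop(s,262,170,100,75,4),crop(s,195,255,100,75,4)])
cv2.imwrite("pics/z0.png",np.vstack([a,b]))
E
```

```text
(no output)
```

View pics/z0.png

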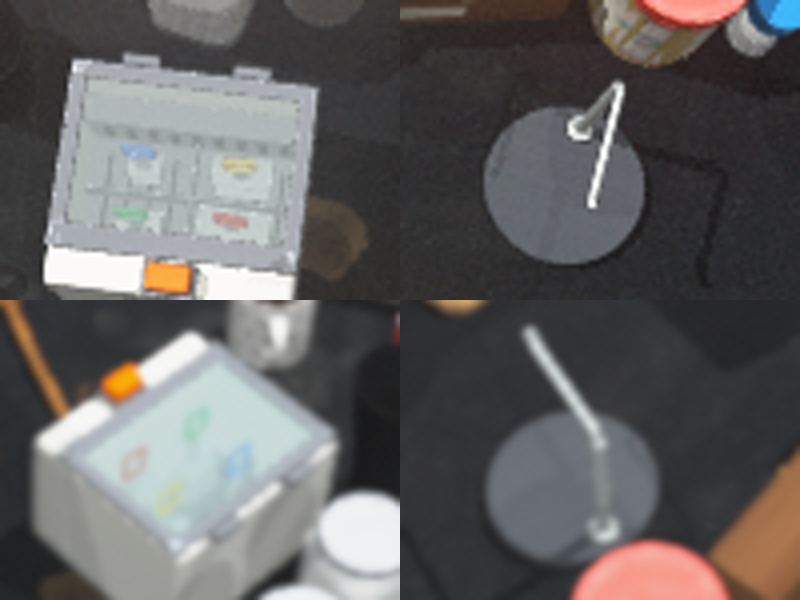

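The crops show that all four scoops are present: green front-left, red front-right, blue rear-left and yellow rear-right. In the crop the hook tip is at (592,205) from the top and (529,332) from the side, and the button is at (167,276) and (123,382).

```bash
python3 - <<'E'
from h import *
T=lambda x,y:(190+x/4-.4,155+y/4-.4); T2=lambda x,y:(310+(x-400)/4-.4,155+y/4-.4)
S=lambda x,y:(262+x/4-.4,170+(y-300)/4-.4); S2=lambda x,y:(195+(x-400)/4-.4,255+(y-300)/4-.4)
print("button",tri(S(123,380),T(167,274)))
for c in((75,60),(317,88),(298,265),(47,240)): print("lid",onz("top",*T(*c),145))
print("tip",tri(S2(529,332),T2(592,205))," root",tri(S2(598,438),T2(619,87)), onz("top",*T2(592,205),172),onz("top",*T2(619,87),168))
print("foot",onz("top",*T2(565,185),14),"postbase",onz("top",*T2(578,130),14))
for n,s,t in(("red",(134,463),(230,219)),("yel",(170,497),(239,165)),("grn",(197,425),(131,215)),("blu",(240,460),(138,152))): print(n,tri(S(*s),T(*t)))
state()
E
```

```text
button (array([481.686, 183.603, 148.763]), np.float64(1.6335375227293356))
lid [656.277 261.364 145.   ]
lid [634.254  67.011 145.   ]
lid [490.33   81.791 145.   ]
lid [509.519 279.128 145.   ]
tip (array([ 535.473, -209.151,  169.856]), np.float64(1.8576083710921485))  root (array([ 635.469, -238.013,  154.367]), np.float64(3.056826908651006)) [ 534.413 -209.31   172.   ] [ 630.659 -235.535  168.   ]
foot [ 583.494 -224.366   14.   ] postbase [ 633.412 -237.758   14.   ]
red (array([533.043, 137.192, 114.133]), np.float64(0.9803814608363095))
yel (array([579.221, 130.869, 109.426]), np.float64(1.9415480461357697))
grn (array([539.533, 219.488,  99.284]), np.float64(3.0474816016381725))
blu (array([593.186, 215.187,  95.662]), np.float64(2.856530209475432))
t 0.1 tcp [ 144.075 -607.739  230.64 ] w 85.63397837398179 F [ 0.247 -0.328  0.047] gf 0.0
[[ 0.973  0.231 -0.   ]
 [ 0.231 -0.973  0.001]
 [ 0.    -0.001 -1.   ]]
```

```bash
python3 -m crank '[0,0,0,0,0,-1,1, 0,0,0,0,0,-1,1, 0,0,0,0,0,-1,1, 0,0,0,0,0,-1,1, 0,0,0,0,0,-1,1, 0,0,0,0,0,-1,0, 0,0,0,0,0,-1,0, 0,0,0,0,0,-1,0]'; python3 -m crank '[0,0,0,0.74,-1,0,-0.3, 0,0,0,0.74,-1,0,-0.3, 0,0,0,0.74,-1,0,-0.3, 0,0,0,0.74,-1,0,-0.3, 0,0,0,0.74,-1,0,-0.3, 0,0,0,0.74,-1,0,-0.3, 0,0,0,0.74,-1,0,-0.3, 0,0,0,0.74,-1,0,-0.3, 0,0,0,0.74,-1,0,-0.3, 0,0,0,0.74,-1,0,-0.3, 0,0,0,0.74,-1,0,-0.3, 0,0,0,0.74,-1,0,-0.3, 0,0,0,0.74,-1,0,-0.3, 0,0,0,0.74,-1,0,-0.3, 0,0,0,0.74,-1,0,-0.3, 0,0,0,0.74,-1,0,-0.3, 0,0,0,0.74,-1,0,-0.3, 0,0,0,0.74,-1,0,-0.3, 0,0,0,0.74,-1,0,-0.3, 0,0,0,0.74,-1,0,-0.3]'
python3 -m crank '[0,0,-1,0,0,0,-0.3, 0,0,-1,0,0,0,-0.3, 0,0,-1,0,0,0,-0.3, 0,0,-1,0,0,0,-0.3, 0,0,-1,0,0,0,-0.3, 0,0,-1,0,0,0,-0.3, 0,0,-1,0,0,0,-0.3, 0,0,-1,0,0,0,-0.3, 0,0,-1,0,0,0,-0.3, 0,0,-1,0,0,0,-0.3, 0,0,-1,0,0,0,-0.3, 0,0,-0.76,0,0,0,-0.3,0,0,0,0,0,0,-0.3]'
python3 -c "from h import *; state()"
```

```text
time: 0.77
ee_pos: [144.1, -607.8, 472.4]
tool_rot: [-0.0, 0.993, 0.116, -0.0]
ft_force: [-0.6, -1.2, 0.4]
gripper_width: 51.1
gripper_force: 0.0
time: 2.43
ee_pos: [437.8, 80.1, 471.2]
tool_rot: [0.0, 0.993, 0.116, -0.0]
ft_force: [0.9, -0.5, -0.8]
gripper_width: 29.9
gripper_force: 0.0
time: 3.52
ee_pos: [437.6, 78.1, 471.0]
tool_rot: [-0.0, 0.743, 0.67, -0.0]
ft_force: [-0.3, 0.2, -0.1]
gripper_width: 29.7
gripper_force: 0.0
t 3.5167 tcp [437.596  78.069 470.965] w 29.741893941837986 F [-0.288  0.246 -0.057] gf 0.0
[[ 0.103  0.995 -0.001]
 [ 0.995 -0.103 -0.   ]
 [-0.    -0.001 -1.   ]]
```

```bash
python3 -m crank '[0,0,0,0.73,0.38,1,-0.3, 0,0,0,0.73,0.38,1,-0.3, 0,0,0,0.73,0.38,1,-0.3, 0,0,0,0.73,0.38,1,-0.3, 0,0,0,0.73,0.38,1,-0.3, 0,0,0,0,0,1,-0.3, 0,0,0,0,0,1,-0.3, 0,0,0,0,0,1,-0.3, -0.7,0,0,0,0,0.8,-0.3, 0,0,0,0,0,0,-0.3]'
python3 - <<'E'
from h import *
s,r=state()
t=bot.read_camera("top");v=bot.read_camera("side")
cv2.imwrite("pics/a1.png",np.hstack([crop(t,180,145,100,100,4),crop(v,255,160,100,100,4)]))
print(proj("top",s["ee_pos"]),proj("side",s["ee_pos"]))
E
```

```text
time: 4.35
ee_pos: [501.6, 179.5, 201.8]
tool_rot: [0.026, 0.744, 0.667, 0.021]
ft_force: [-1.7, -0.4, -1.8]
gripper_width: 29.7
gripper_force: 0.0
t 4.35 tcp [501.589 179.544 201.801] w 29.747594359835904 F [-1.731 -0.428 -1.762] gf 0.0
[[ 0.109  0.992  0.066]
 [ 0.994 -0.108 -0.011]
 [-0.004  0.067 -0.998]]
[231.688 214.088] [296.763 182.868]
```

View pics/a1.png

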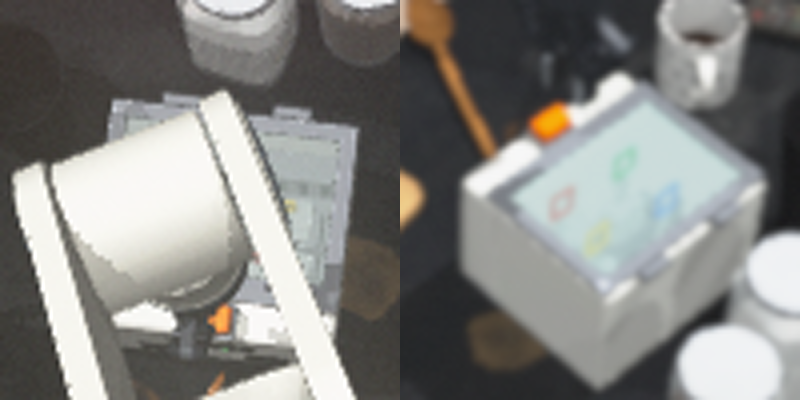

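The side view shows the fingers just in front of the lid at crop (578,70), and the top view shows the button at (222,320) with a finger over it. The alignment agrees, so I'll descend.

```bash
python3 -m crank '[0,0,0,0,0,0.4,-0.3, 0,0,0,0,0,0.4,-0.3, 0,0,0,0,0,0.4,-0.3, 0,0,0,0,0,0,-0.3]'; for i in 1 2; do python3 -m crank '[0,0,0,0,0,0.07,-0.3,0,0,0,0,0,0.07,-0.3,0,0,0,0,0,0,-0.3]';done
```

```text
time: 4.78
ee_pos: [509.5, 180.7, 171.9]
tool_rot: [0.027, 0.744, 0.668, 0.024]
ft_force: [-0.7, -0.1, 0.0]
gripper_width: 29.7
gripper_force: 0.0
time: 5.03
ee_pos: [509.8, 180.8, 168.2]
tool_rot: [0.027, 0.743, 0.668, 0.025]
ft_force: [-0.0, 0.4, 0.1]
gripper_width: 29.9
gripper_force: 0.0
time: 5.28
ee_pos: [509.2, 180.5, 162.9]
tool_rot: [0.027, 0.743, 0.668, 0.024]
ft_force: [1.1, -1.0, -0.3]
gripper_width: 30.0
gripper_force: 0.0
```

```bash
python3 -m crank '[0,0,0,0,-0.12,0,-0.3,0,0,0,0,0,0.07,-0.3,0,0,0,0,0,0,-0.3]'; for i in 1 2 3; do python3 -m crank '[0,0,0,0,0,0.07,-0.3,0,0,0,0,0,0,-0.3]';done
```

```text
time: 5.53
ee_pos: [505.5, 180.9, 160.3]
tool_rot: [0.027, 0.743, 0.668, 0.024]
ft_force: [-0.2, 1.2, 0.0]
gripper_width: 29.9
gripper_force: 0.0
time: 5.7
ee_pos: [505.9, 180.9, 158.2]
tool_rot: [0.027, 0.743, 0.668, 0.024]
ft_force: [0.4, -0.3, -0.4]
gripper_width: 29.8
gripper_force: 0.0
time: 5.87
ee_pos: [506.1, 180.9, 156.1]
tool_rot: [0.027, 0.743, 0.668, 0.024]
ft_force: [0.5, -0.3, -0.7]
gripper_width: 30.1
gripper_force: 0.0
time: 6.03
ee_pos: [506.5, 180.9, 154.2]
tool_rot: [0.027, 0.743, 0.668, 0.025]
ft_force: [0.8, 0.3, -0.1]
gripper_width: 29.9
gripper_force: 0.4
```

```bash
for i in 1 2 3 4; do python3 -m crank '[0,0,0,0,0,0.07,-0.3,0,0,0,0,0,0,-0.3]' | egrep 'ee_pos|ft_f';done
```

```text
ee_pos: [506.6, 180.9, 152.1]
ft_force: [-0.5, 0.6, 1.7]
ee_pos: [506.7, 181.0, 150.1]
ft_force: [-1.2, -0.5, 3.8]
ee_pos: [506.7, 180.9, 148.0]
ft_force: [-2.1, -0.3, 5.6]
ee_pos: [506.9, 181.0, 147.6]
ft_force: [-8.2, -0.9, 22.4]
```

```bash
python3 - <<'E'
import numpy as np
th=np.r_[0.04,np.arange(.1,1.86,.0875)]
p=np.c_[-135*np.cos(th)+8*np.sin(th),135*np.sin(th)+8*np.cos(th)]
d=np.diff(p,axis=0)/30
print(len(d),np.round(np.c_[th[1:],d[:,0],-d[:,1]],2).tolist())
E
```

```text
21 [[0.1, 0.03, -0.27], [0.19, 0.08, -0.39], [0.28, 0.11, -0.38], [0.36, 0.15, -0.37], [0.45, 0.18, -0.35], [0.54, 0.21, -0.34], [0.62, 0.24, -0.32], [0.71, 0.26, -0.29], [0.8, 0.29, -0.27], [0.89, 0.31, -0.24], [0.98, 0.33, -0.22], [1.06, 0.35, -0.19], [1.15, 0.36, -0.16], [1.24, 0.37, -0.12], [1.32, 0.38, -0.09], [1.41, 0.39, -0.06], [1.5, 0.39, -0.02], [1.59, 0.39, 0.01], [1.68, 0.39, 0.05], [1.76, 0.39, 0.08], [1.85, 0.38, 0.11]]
```

```bash
python3 -m crank '[0,0,0,0,0.03,-0.27,-0.3, 0.23,0,0,0,0.1,-0.4,-0.3, 0.23,0,0,0,0.12,-0.4,-0.3, 0.23,0,0,0,0.15,-0.37,-0.3, 0,0,0,0,0,0,-0.3]'
python3 - <<'E'
from h import *
s,r=state()
t=bot.read_camera("top");v=bot.read_camera("side")
cv2.imwrite("pics/a2.png",np.hstack([crop(t,180,145,100,100,4),crop(v,255,160,100,100,4)]))
E
```

```text
time: 7.12
ee_pos: [519.1, 180.2, 191.7]
tool_rot: [0.001, 0.744, 0.668, 0.002]
ft_force: [0.3, -0.5, 1.4]
gripper_width: 30.0
gripper_force: 0.4
t 7.1167 tcp [519.058 180.155 191.677] w 29.957752688881556 F [ 0.319 -0.52   1.391] gf 0.36079131770748063
[[ 0.107  0.994  0.004]
 [ 0.994 -0.107  0.001]
 [ 0.002  0.004 -1.   ]]
```

View pics/a2.png

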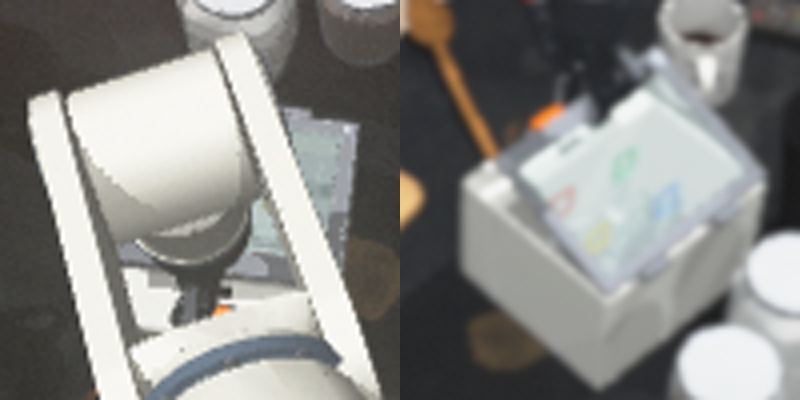

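The lid now stands about 0.35 rad open against the finger, with 1.4 N of contact. In the side crop its front edge runs from (500,160) to (630,60). I'll carry on along the arc.

```bash
python3 -m crank '[0,0,0,0,0.18,-0.35,-0.3, 0,0,0,0,0.21,-0.34,-0.3, 0,0,0,0,0.24,-0.32,-0.3, 0,0,0,0,0.26,-0.29,-0.3, 0,0,0,0,0.29,-0.27,-0.3, 0,0,0,0,0.31,-0.24,-0.3, 0,0,0,0,0.33,-0.22,-0.3, 0,0,0,0,0.35,-0.19,-0.3, 0,0,0,0,0.36,-0.16,-0.3,0,0,0,0,0.37,-0.12,-0.3]' 
python3 -m crank '[0,0,0,0,0.38,-0.09,-0.3,0,0,0,0,0.39,-0.06,-0.3,0,0,0,0,0.39,-0.02,-0.3,0,0,0,0,0.39,0.01,-0.3,0,0,0,0,0.39,0.05,-0.3,0,0,0,0,0.39,0.08,-0.3,0,0,0,0,0.38,0.11,-0.3,0,0,0,0,0.2,0,-0.3,0,0,0,0,0,0,-0.3]'
python3 - <<'E'
from h import *
s,r=state()
t=bot.read_camera("top");v=bot.read_camera("side")
cv2.imwrite("pics/a3.png",np.hstack([crop(t,180,125,100,100,4),crop(v,255,120,100,120,4)[:400]]))
E
```

```text
time: 8.05
ee_pos: [599.3, 171.2, 270.8]
tool_rot: [-0.003, 0.744, 0.668, -0.002]
ft_force: [-38.2, -3.2, 66.9]
gripper_width: 30.1
gripper_force: 33.1
time: 8.8
ee_pos: [703.0, 159.9, 287.2]
tool_rot: [0.012, 0.744, 0.668, 0.016]
ft_force: [-5.2, -15.4, 107.0]
gripper_width: 30.0
gripper_force: 53.3
t 8.8 tcp [702.977 159.854 287.243] w 30.017602305642885 F [ -5.196 -15.422 107.016] gf 53.287307024002075
[[ 0.107  0.993  0.039]
 [ 0.994 -0.108  0.003]
 [ 0.007  0.039 -0.999]]
```

View pics/a3.png

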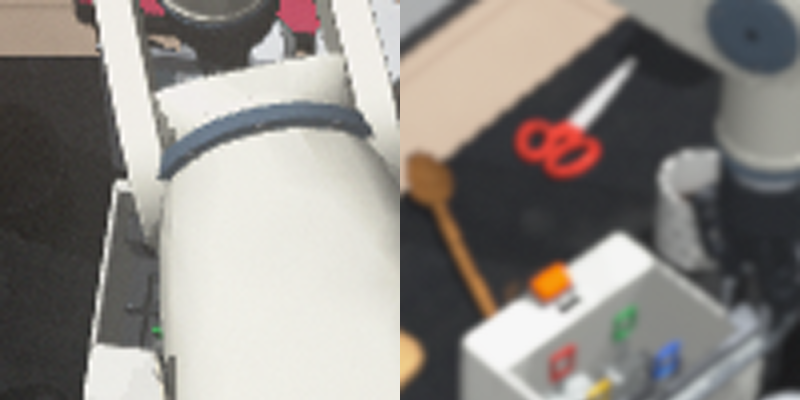

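The lid is open but the wrist shows 107 N, so its edge is pressing up inside the gripper. I'll back up carefully.

```bash
python3 -m crank '[0,0,0,0,0,-0.2,-0.3]'
```

```text
time: 8.98
ee_pos: [699.6, 160.0, 288.8]
tool_rot: [0.01, 0.744, 0.668, 0.013]
ft_force: [-2.9, -9.3, 57.1]
gripper_width: 30.3
gripper_force: 28.9
```

```bash
python3 -m crank '[0,0,0,0,0,-0.2,-0.3,0,0,0,0,0,-0.2,-0.3]';python3 -m crank '[0,0,0,0,0,-0.2,-0.3,0,0,0,0,0,0,-0.3]'
```

```text
time: 9.15
ee_pos: [694.9, 160.1, 290.6]
tool_rot: [0.005, 0.744, 0.668, 0.007]
ft_force: [2.2, -4.5, 11.0]
gripper_width: 29.9
gripper_force: 5.5
time: 9.32
ee_pos: [691.2, 161.1, 289.6]
tool_rot: [0.001, 0.744, 0.668, 0.002]
ft_force: [0.4, -1.0, 1.0]
gripper_width: 29.9
gripper_force: 0.5
```

```bash
python3 -m crank '[0,0,0,0,0.25,-0.1,-0.3,0,0,0,0,0.25,-0.1,-0.3,0,0,0,0,0,0,-0.3]'; python3 -m crank '[0,0,0,0,0.25,0,-0.3,0,0,0,0,0.25,-0.1,-0.3,0,0,0,0,0,-0.2,-0.3,0,0,0,0,0,-0.2,-0.3,0,0,0,0,0,-0.5,-0.3,0,0,0,0,0,-0.8,-0.3]'
python3 - <<'E'
from h import *
v=bot.read_camera("side");t=bot.read_camera("top")
cv2.imwrite("pics/a4.png",np.hstack([crop(t,180,105,100,120,4),crop(v,265,120,100,120,4)]))
E
```

```text
time: 9.57
ee_pos: [705.6, 159.6, 291.7]
tool_rot: [0.0, 0.744, 0.668, -0.0]
ft_force: [0.6, 0.6, 0.0]
gripper_width: 30.0
gripper_force: 0.0
time: 10.07
ee_pos: [718.5, 157.9, 345.0]
tool_rot: [-0.001, 0.744, 0.668, -0.001]
ft_force: [0.8, -0.3, -0.3]
gripper_width: 30.3
gripper_force: 0.0
```

View pics/a4.png

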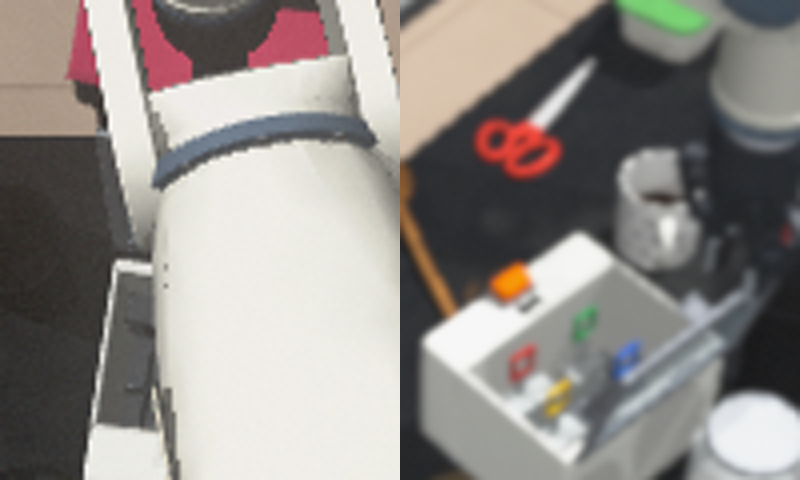

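The lid stands open at the stop in the side crop, running from (590,450) to (760,280), and all four loops are visible. Next I'll retreat, rotate the tool a quarter turn, and measure.

```bash
python3 -m crank '[0,0,0,0,-1,-0.5,-0.3,0,0,0,0,-1,-0.5,-0.3,0,0,0,0,-1,0,-0.3,0,0,0,0,-1,0,-0.3,0,0,0,0,-1,0,-0.3,0,0,0,0,-1,0,-0.3,0,0,0,-1,-1,0,-0.3,0,0,0,-1,-1,0,-0.3,0,0,0,-1,-1,0,-0.3,0,0,0,-1,-1,0,-0.3,0,0,0,-1,-1,0,-0.3]' | egrep 'pos|force'; python3 -m crank '[0,0,-1,0,0,0,0,0,0,-1,0,0,0,0,0,0,-1,0,0,0,0,0,0,-1,0,0,0,0,0,0,-1,0,0,0,0,0,0,-1,0,0,0,0,0,0,-1,0,0,0,0,0,0,-1,0,0,0,0,0,0,-1,0,0,0,0,0,0,-1,0,0,0,0,0,0,-1,0,0,0,0,0,0,-1,0,0,0,0,0,0,-1,0,0,0,0,0,0,-1,0,0,0,0,0,0,-1,0,0,0,0.15]'
python3 - <<'E'
from h import *
s,r=state(); print(s["q"])
v=bot.read_camera("side");t=bot.read_camera("top")
cv2.imwrite("pics/s5.png",v);cv2.imwrite("pics/t5.png",t)
cv2.imwrite("pics/a5.png",np.vstack([np.hstack([crop(t,190,155,100,75,4),crop(v,262,170,100,75,4)]),np.hstack([crop(t,310,155,100,75,4),crop(v,195,255,100,75,4)])]))
for n,im in(("side",v),("top",t)):
    h=cv2.cvtColor(im,cv2.COLOR_BGR2HSV)
    x0,y0,x1,y1=(262,170,350,250) if n=="side" else (195,160,275,232)
    for c,lo,hi in(("red",172,4),("yel",22,34),("grn",60,85),("blu",100,118),("org",6,16)):
        H=h[...,0];m=((H>=lo)|(H<=hi)) if lo>hi else (H>=lo)&(H<=hi)
        m=m&(h[...,1]>110)&(h[...,2]>60);q=np.zeros_like(m);q[y0:y1,x0:x1]=m[y0:y1,x0:x1]
        k,lab,st,ce=cv2.connectedComponentsWithStats(q.astype(np.uint8))
        print(n,c,[(st[i].tolist(),ce[i].round(1).tolist()) for i in range(1,k) if st[i,4]>4])
E
```

```text
ee_pos: [376.5, 45.7, 376.1]
ft_force: [-0.6, -1.2, 0.7]
gripper_force: 0.0
time: 12.33
ee_pos: [378.2, 46.4, 376.4]
tool_rot: [0.001, 0.051, 0.999, 0.0]
ft_force: [-0.7, 0.3, 1.2]
gripper_width: 49.2
gripper_force: 0.0
t 12.3333 tcp [378.223  46.448 376.374] w 49.19812591690555 F [-0.672  0.286  1.216] gf 0.0
[[-0.995  0.101  0.002]
 [ 0.101  0.995  0.   ]
 [-0.002  0.    -1.   ]]
[ 0.118 -0.175  1.901 -0.     1.414 -1.351]
side red [([294, 207, 4, 3, 6], [295.8, 207.8])]
side yel [([303, 215, 5, 4, 14], [304.9, 216.7]), ([302, 220, 4, 4, 11], [303.4, 221.5])]
side grn []
side blu [([320, 206, 4, 4, 9], [321.6, 207.3]), ([319, 211, 4, 3, 7], [320.0, 211.7])]
side org [([262, 170, 17, 29, 134], [270.1, 183.6]), ([287, 185, 10, 10, 51], [291.4, 190.0])]
top red [([243, 208, 8, 3, 15], [246.2, 209.0])]
top yel [([246, 195, 8, 3, 18], [249.4, 195.8])]
top grn [([218, 207, 8, 3, 15], [222.3, 207.6])]
top blu [([220, 191, 8, 4, 26], [224.0, 192.2])]
top org [([226, 221, 12, 7, 79], [231.6, 224.0])]
```

View pics/a5.png

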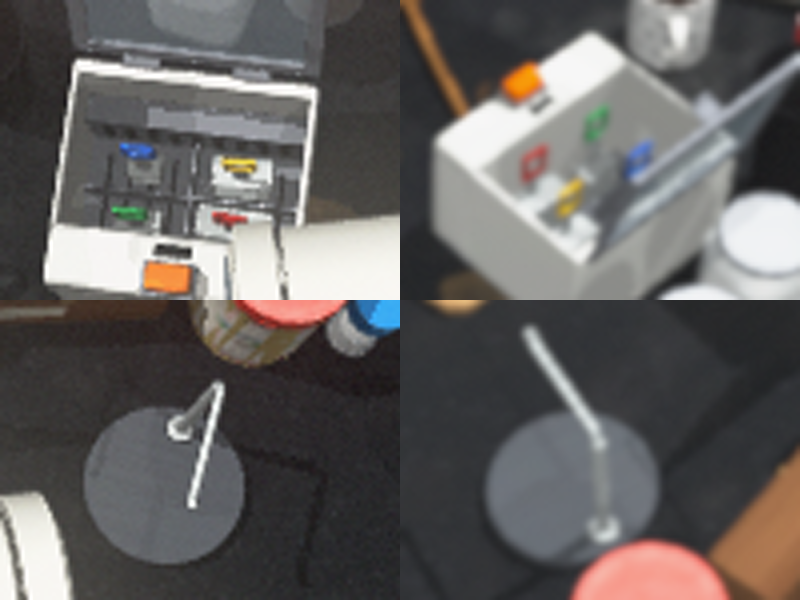

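The lid is fully open and the four loops are clear: red (230,217), yellow (240,163), green (130,213) and blue (138,150) in the top crop. The stand hasn't moved.

```bash
python3 - <<'E'
from h import *
X=np.array([.994,-.108]);Y=np.array([.108,.994]);o=np.array([576,172.7])
b=onz("top",231.6,224,153);print("button",b,"expected",o-94*X)
for n,u,v,z,dx,dy in(("red",246.2,209,117,-39,-44),("yel",249.4,195.8,111.5,12,-44),("grn",222.3,207.6,106,-39,44),("blu",224,192.2,100.5,12,44)):
    p=onz("top",u,v,z+14);print(n,p,"exp",o+dx*X+dy*Y)
print("red side ctr",tri((262+135/4,170+163/4),(246.2,212)))
E
```

```text
button [478.772 183.049 153.   ] expected [482.564 182.852]
red [530.668 139.059 131.   ] exp [532.482 133.176]
yel [575.131 129.457 125.5  ] exp [583.176 127.668]
grn [537.001 216.465 120.   ] exp [541.986 220.648]
blu [589.172 212.631 114.5  ] exp [592.68 215.14]
red side ctr (array([528.457, 142.626, 102.542]), np.float64(6.850797629893158))
```

```bash
python3 -m crank '[0,0,0,-0.79,0.59,0.96,0.15,0,0,0,-0.79,0.59,0.96,0.15,0,0,0,-0.79,0.59,0.96,0.15,0,0,0,-0.79,0.59,0.96,0.15,0,0,0,-0.79,0.59,0.96,0.15,0,0,0,-0.79,0.59,0.96,0.15,0,0,0,0,0,0,0.15,0,0,0,0,0,0,0.15]'
python3 - <<'E'
from h import *
s,r=state()
v=bot.read_camera("side");t=bot.read_camera("top")
cv2.imwrite("pics/a6.png",np.hstack([crop(t,190,155,100,100,4),crop(v,262,150,100,100,4)]))
print(proj("side",s["ee_pos"]))
E
```

```text
time: 13.1
ee_pos: [530.7, 137.2, 200.9]
tool_rot: [-0.002, 0.054, 0.999, -0.001]
ft_force: [0.2, 0.1, 1.6]
gripper_width: 49.2
gripper_force: 0.0
t 13.1 tcp [530.687 137.164 200.924] w 49.203599929788496 F [0.223 0.09  1.587] gf 0.0
[[-0.994  0.109 -0.004]
 [ 0.109  0.994 -0.001]
 [ 0.004 -0.002 -1.   ]]
[295.464 193.931]
```

View pics/a6.png

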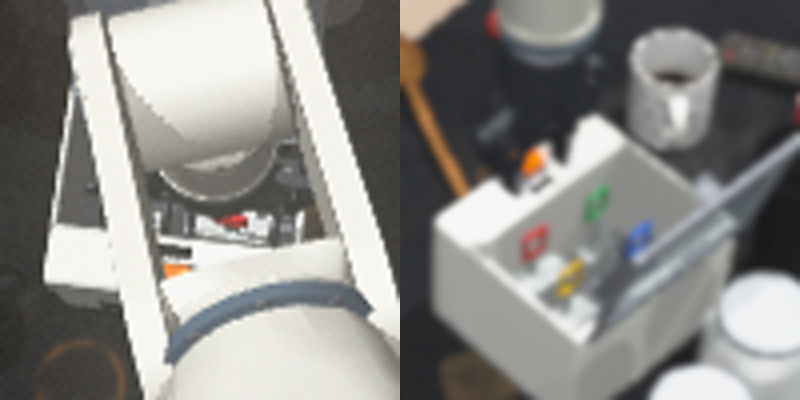

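The fingers straddle the red loop: in the side crop the tips are at about (510,180) and (585,150), with the loop below at (537,243). I'll descend and grip.

```bash
python3 -m crank '[0,0,0,0,0.03,0.7,0.15,0,0,0,0,0,0.7,0.15,0,0,0,0,0,0.7,0.15,0,0,0,0,0,0.6,0.15,0,0,0,0,0,0.4,0.15,0,0,0,0,0,0.2,0.15,0,0,0,0,0,0,0.15]'|egrep 'pos|force';python3 -m crank '[0,0,0,0,0,0,-1,0,0,0,0,0,0,-1,0,0,0,0,0,0,-1,0,0,0,0,0,0,-1,0,0,0,0,0,0,-1,0,0,0,0,0,0,-1]'
```

```text
ee_pos: [531.2, 137.5, 104.8]
ft_force: [0.7, 0.2, 0.5]
gripper_force: 0.0
time: 14.28
ee_pos: [532.4, 137.8, 106.1]
tool_rot: [0.002, 0.053, 0.999, 0.0]
ft_force: [-1.3, -1.7, 7.3]
gripper_width: 26.4
gripper_force: 59.1
```

```bash
python3 -m crank '[0,0,0,0,0,-0.3,-1,0,0,0,0,0,-0.6,-1,0,0,0,0,0,-0.8,-1,0,0,0,0,0,-0.8,-1,0,0,0,0,0,-0.8,-1,0,0,0,0,0,-0.8,-1,0,0,0,0,0,-0.8,-1,0,0,0,0,0,-0.8,-1,0,0,0,0,0,-0.8,-1,0,0,0,0,0,0,-1]';python3 -m crank '[0,0,0,0,-0.5,0,-1,0,0,0,0,-0.9,0,-1,0,0,0,0,-0.9,0,-1,0,0,0,0,-0.9,0,-1,0,0,0,0,-0.9,0,-1,0,0,0,0,-0.9,0,-1,0,0,0,0,-0.9,0,-1,0,0,0,0,-0.9,0,-1,0,0,0,0,-0.9,0,-1,0,0,0,0,-0.9,0,-1,0,0,0,0,-0.9,0,-1,0,0,0,0,-0.9,0,-1,0,0,0,0,-0.9,0,-1,0,0,0.75,0,0,0,-1,0,0,0.75,0,0,0,-1,0,0,0,0,0,0,-1]'
python3 - <<'E'
from h import *
s,r=state()
v=bot.read_camera("side");t=bot.read_camera("top")
cv2.imwrite("pics/a7.png",np.hstack([crop(t,300,145,100,100,4),crop(v,185,205,100,100,4)]))
E
```

```text
time: 15.12
ee_pos: [533.4, 138.4, 305.6]
tool_rot: [0.004, 0.053, 0.999, 0.001]
ft_force: [0.6, -0.6, -1.0]
gripper_width: 26.2
gripper_force: 59.0
time: 16.45
ee_pos: [494.8, -199.7, 299.6]
tool_rot: [0.0, 0.134, 0.991, 0.0]
ft_force: [-0.6, -0.2, -0.7]
gripper_width: 26.2
gripper_force: 59.2
t 16.45 tcp [ 494.813 -199.734  299.587] w 26.21102436281807 F [-0.621 -0.248 -0.733] gf 59.209456918761134
[[-0.964  0.265  0.001]
 [ 0.265  0.964  0.   ]
 [-0.001  0.    -1.   ]]
```

View pics/a7.png

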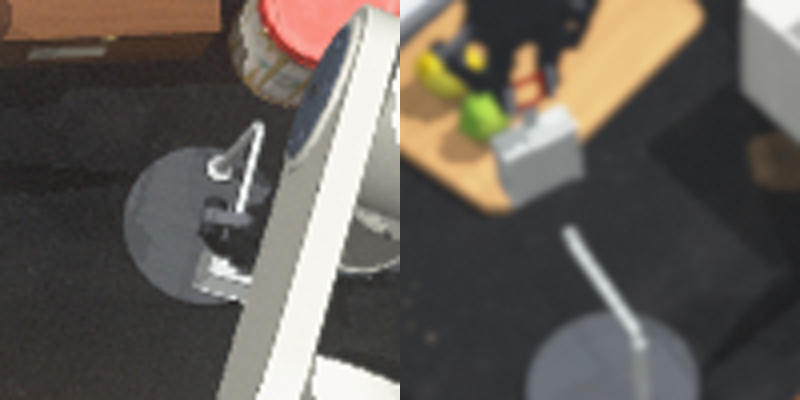

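The red scoop is held upright, with its loop at side crop (530,92). The hook tip is at (570,231), where it was.

```bash
python3 - <<'E'
from h import *
s,r=tool();p=s["ee_pos"]
def zat(n,u,v):
    o,d=ray(n,u,v);A=np.c_[d,-np.array([0,0,1.])];t=np.linalg.lstsq(A,p-o,rcond=None)[0];q=o+t[0]*d;return q,q-p
print(zat("side",185+130/4-.4,205+92/4-.4))
# perpendicular view: where ray meets plane of bar (vertical plane along stand x through TCP)
Ys=np.array([.262,.965,0])
o,d=ray("side",185+130/4-.4,205+92/4-.4);t=((p-o)@Ys)/(d@Ys);print("loop on y-plane",o+d*t-p)
o,d=ray("side",185+170/4-.4,205+231/4-.4);lat=-62.2;t=(lat-o@Ys)/(d@Ys);print("tip on bar plane",o+d*t)
E
```

```text
(array([ 496.255, -197.653,  305.763]), array([1.235, 1.493, 6.154]))
loop on y-plane [ 4.526 -1.229 11.586]
tip on bar plane [ 540.654 -211.245  178.74 ]
```

```bash
python3 -m crank '[0,0,0,0,0.03,0.8,-1,0,0,0,0,0,0.8,-1,0,0,0,0,0,0.8,-1,0,0,0,0,0,0.8,-1,0,0,0,0,0,0.8,-1,0,0,0,0,0,0.7,-1,0,0,0,0,0,0,-1,0,0,0,0,0,0,-1]'; python3 -m crank '[0,0,0,-0.3,0,0,-1,0,0,0,-0.3,0,0,-1,0,0,0,-0.3,0,0,-1,0,0,0,-0.3,0,0,-1,0,0,0,0,0,0,-1]';python3 -m crank '[0,0,0,-0.2,0,0,-1,0,0,0,-0.2,0,0,-1,0,0,0,-0.2,0,0,-1,0,0,0,0,0,0,-1]'
python3 - <<'E'
from h import *
s,r=state()
v=bot.read_camera("side");t=bot.read_camera("top")
cv2.imwrite("pics/a8.png",np.hstack([crop(t,300,145,100,100,4),crop(v,185,225,100,100,4)]))
E
```

```text
time: 17.22
ee_pos: [495.1, -197.8, 158.1]
tool_rot: [-0.001, 0.13, 0.991, 0.0]
ft_force: [0.9, -0.2, -0.8]
gripper_width: 26.6
gripper_force: 59.2
time: 17.63
ee_pos: [533.1, -208.6, 159.5]
tool_rot: [0.002, 0.131, 0.991, -0.0]
ft_force: [-0.1, 0.7, -0.7]
gripper_width: 26.3
gripper_force: 59.2
time: 17.97
ee_pos: [549.0, -212.9, 158.7]
tool_rot: [0.001, 0.131, 0.991, -0.0]
ft_force: [0.6, -0.2, -0.4]
gripper_width: 26.2
gripper_force: 59.2
t 17.9667 tcp [ 548.978 -212.873  158.656] w 26.227849508684507 F [ 0.582 -0.189 -0.42 ] gf 59.2233901983127
[[-0.965  0.26   0.002]
 [ 0.26   0.965 -0.   ]
 [-0.002  0.    -1.   ]]
```

View pics/a8.png

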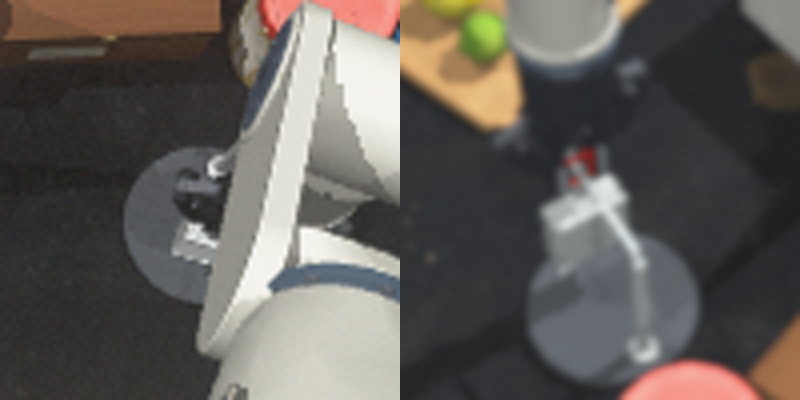

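The bar passes through the red loop (side crop (583,167)) with no contact force. I'll slide it toward the post.

```bash
python3 -m crank '[0,0,0,-0.3,0,0,-1,0,0,0,-0.3,0,0,-1,0,0,0,-0.3,0,0,-1,0,0,0,-0.3,0,0,-1,0,0,0,-0.3,0,0,-1,0,0,0,-0.3,0,0,-1,0,0,0,-0.2,0,0,-1,0,0,0,0,0,0,-1]'|egrep 'pos|ft';  python3 -m crank '[0,0,0,0,0,0.1,-1,0,0,0,0,0,0.1,-1,0,0,0,0,0,0.1,-1,0,0,0,0,0,0,-1]'|egrep 'pos|ft'
```

```text
ee_pos: [607.1, -228.5, 158.5]
ft_force: [-0.1, 0.3, -0.3]
ee_pos: [604.8, -227.9, 148.7]
ft_force: [-0.9, 0.3, -0.8]
```

```bash
python3 -m crank '[0,0,0,0,0,0.08,-1,0,0,0,0,0,0,-1]'|egrep 'pos|ft';  python3 -m crank '[0,0,0,0,0,0,-0.2,0,0,0,0,0,0,-0.1,0,0,0,0,0,0,0,0,0,0,0,0,0,0,0,0,0,0,0,0,0]'|egrep 'pos|ft|wid'; python3 -m crank '[0,0,0,0,0,-0.3,0,0,0,0,0,0,-0.6,0,0,0,0,0,0,-0.8,0,0,0,0,0,0,-0.8,0,0,0,0,0,0,-0.8,0,0,0,0,0,0,-0.8,0,0,0,0,0,0,-0.5,0]'|egrep 'pos|ft|wid'
python3 - <<'E'
from h import *
s,r=state()
v=bot.read_camera("side");t=bot.read_camera("top")
cv2.imwrite("pics/a9.png",np.hstack([crop(t,300,145,100,100,4),crop(v,185,225,100,100,4)]))
E
```

```text
ee_pos: [605.4, -228.0, 146.9]
ft_force: [-1.1, -1.6, -1.1]
ee_pos: [605.8, -228.2, 147.4]
ft_force: [0.1, 0.6, 0.4]
gripper_width: 42.6
ee_pos: [606.3, -228.4, 288.9]
ft_force: [0.5, -0.2, -0.5]
gripper_width: 42.7
t 20.2333 tcp [ 606.28  -228.403  288.926] w 42.66834115062819 F [ 0.459 -0.22  -0.515] gf 0.0
[[-0.965  0.261  0.004]
 [ 0.261  0.965 -0.001]
 [-0.004 -0.    -1.   ]]
```

View pics/a9.png

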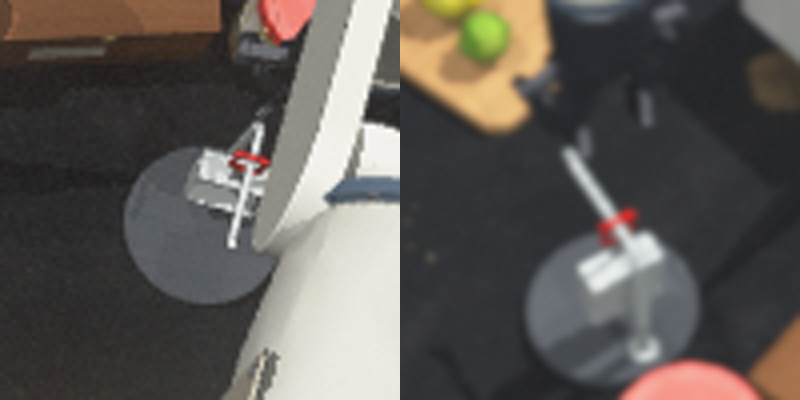

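Red hangs on the bar near the post; its loop is at side crop (620,225). I've used 12 picture views, so from here I'll work mostly from numbers. Yellow is next.

```bash
python3 -m crank '[0,0,0,0.34,0.93,0,0.15,0,0,0,0.34,0.93,0,0.15,0,0,0,0.34,0.93,0,0.15,0,0,0,0.34,0.93,0,0.15,0,0,0,0.34,0.93,0,0.15,0,0,0,0.34,0.93,0,0.15,0,0,0,0.34,0.93,0,0.15,0,0,0,0.34,0.93,0,0.15,0,0,0,0.34,0.93,0,0.15,0,0,0,0.34,0.93,0,0.15,0,0,0,0.34,0.93,0,0.15,0,0,0,0.34,0.93,0,0.15,0,0,-0.75,0,0,0.9,0.15,0,0,-0.75,0,0,0.9,0.15,0,0,0,0,0,0.9,0.15,0,0,0,0,0,0,0.15,0,0,0,0,0,0,0.15]'|egrep 'pos|ft|wid'
cat > st.py <<'E'
from h import *
# stand: bright bar pixels and grey foot, top view; difference to first picture
def foot(im):
    g=cv2.cvtColor(im,cv2.COLOR_BGR2HSV);m=np.zeros(im.shape[:2],np.uint8)
    m[150:250,310:410]=((g[...,2]>65)&(g[...,2]<125)&(g[...,1]<70))[150:250,310:410]
    m=cv2.morphologyEx(m,cv2.MORPH_OPEN,np.ones((3,3),np.uint8))
    k,l,s,c=cv2.connectedComponentsWithStats(m);i=1+np.argmax(s[1:,4])
    cn=cv2.findContours((l==i).astype(np.uint8),cv2.RETR_EXTERNAL,cv2.CHAIN_APPROX_NONE)[0][0]
    (x,y),rad=cv2.minEnclosingCircle(cn);return s[i].tolist(),(x,y),rad
def bar(im):
    g=im[150:225,335:385].min(2)>165;g=g.astype(np.uint8);k,l,s,c=cv2.connectedComponentsWithStats(g)
    return [((s[i,:2]+[335,150]).tolist(),s[i,2:].tolist()) for i in range(1,k) if s[i,4]>5]
if __name__=="__main__":
    state()
    for n,im in(("ref",cv2.imread("pics/top0.png")),("now",bot.read_camera("top"))):
        f=foot(im);print(n,f,onz("top",*f[1],14)[:2],bar(im))
E
python3 st.py
```

```text
ee_pos: [573.4, 126.8, 202.8]
ft_force: [0.1, 0.3, 0.2]
gripper_width: 48.9
t 21.75 tcp [573.427 126.759 202.81 ] w 48.85393709394451 F [0.124 0.339 0.212] gf 0.0
[[-0.994  0.107 -0.003]
 [ 0.107  0.994 -0.001]
 [ 0.003 -0.001 -1.   ]]
ref ([331, 182, 40, 39, 1137], (350.3328552246094, 201.07395935058594), 20.311220169067383) [ 582.679 -222.505] [([357, 176], [9, 31, 60]), ([352, 184], [5, 6, 18])]
now ([331, 182, 39, 38, 843], (350.3368225097656, 201.0857696533203), 20.271982192993164) [ 582.636 -222.517] [([363, 176], [3, 8, 15]), ([350, 183], [19, 17, 110])]
```

```bash
python3 -m crank '[0,0,0,-0.07,0.06,0.7,0.15,0,0,0,0,0,0.7,0.15,0,0,0,0,0,0.7,0.15,0,0,0,0,0,0.6,0.15,0,0,0,0,0,0.5,0.15,0,0,0,0,0,0.2,0.15,0,0,0,0,0,0,0.15]'|egrep 'pos|ft';python3 -m crank '[0,0,0,0,0,0,-1,0,0,0,0,0,0,-1,0,0,0,0,0,0,-1,0,0,0,0,0,0,-1,0,0,0,0,0,0,-1,0,0,0,0,0,0,-1]';python3 -m crank '[0,0,0,0,0,-0.3,-1,0,0,0,0,0,-0.6,-1,0,0,0,0,0,-0.8,-1,0,0,0,0,0,-0.8,-1,0,0,0,0,0,-0.8,-1,0,0,0,0,0,-0.8,-1,0,0,0,0,0,-0.8,-1,0,0,0,0,0,-0.8,-1,0,0,0,0,0,-0.8,-1,0,0,0,0,0,0,-1]'; python3 st.py
```

```text
ee_pos: [577.3, 128.4, 102.4]
ft_force: [-0.2, -0.6, 0.3]
time: 22.88
ee_pos: [578.3, 128.8, 103.9]
tool_rot: [0.002, 0.053, 0.999, 0.0]
ft_force: [-0.1, -0.1, 7.0]
gripper_width: 26.3
gripper_force: 59.1
time: 23.72
ee_pos: [579.0, 129.0, 303.4]
tool_rot: [0.005, 0.053, 0.999, 0.001]
ft_force: [0.7, 0.0, 0.3]
gripper_width: 26.2
gripper_force: 59.1
t 23.7167 tcp [578.955 129.038 303.395] w 26.1525248083909 F [0.705 0.02  0.301] gf 59.0926762484014
[[-0.994  0.106  0.009]
 [ 0.106  0.994  0.002]
 [-0.009  0.003 -1.   ]]
ref ([331, 182, 40, 39, 1137], (350.3328552246094, 201.07395935058594), 20.311220169067383) [ 582.679 -222.505] [([357, 176], [9, 31, 60]), ([352, 184], [5, 6, 18])]
now ([331, 182, 40, 38, 859], (350.3488464355469, 201.09420776367188), 20.286006927490234) [ 582.606 -222.559] [([363, 176], [3, 8, 15]), ([350, 183], [19, 24, 124])]
```

```bash
python3 -m crank '[0,0,0,0.12,-0.5,0,-1,0,0,0,0.12,-0.9,0,-1,0,0,0,0.12,-0.9,0,-1,0,0,0,0.12,-0.9,0,-1,0,0,0,0.12,-0.9,0,-1,0,0,0,0.12,-0.9,0,-1,0,0,0,0.12,-0.9,0,-1,0,0,0,0.12,-0.9,0,-1,0,0,0,0.12,-0.9,0,-1,0,0,0,0.12,-0.9,0,-1,0,0,0,0.12,-0.9,0,-1,0,0,0,0.12,-0.9,0,-1,0,0,0,0.12,-0.8,0,-1,0,0,0.75,0,0,0,-1,0,0,0.75,0,0,0,-1,0,0,0,0,0,0,-1]'|egrep 'pos|ft'
cat > hp.py <<'E'
from st import *
# loop of colour c held: offset from TCP; stand coordinates of TCP
import sys
s,r=tool();p=s["ee_pos"];O=np.array([585.5,-223.7]);Xs=np.array([.965,-.262]);Ys=np.array([.262,.965])
d=p[:2]-O;print("tcp",p,"stand x,y",d@Xs,d@Ys,"tool",r.as_matrix()[:,0],"F",s["ft_force"])
im=bot.read_camera("side");h=cv2.cvtColor(im,cv2.COLOR_BGR2HSV)
B={"red":(172,5),"yel":(22,34),"grn":(55,88),"blu":(98,120)}
for c in sys.argv[1:]:
    lo,hi=B[c];H=h[...,0];m=((H>=lo)|(H<=hi)) if lo>hi else (H>=lo)&(H<=hi)
    m=(m&(h[...,1]>90)&(h[...,2]>50)).astype(np.uint8)
    u0,v0=proj("side",p+[0,0,8]).astype(int);w=np.zeros_like(m);w[v0-14:v0+14,u0-14:u0+14]=m[v0-14:v0+14,u0-14:u0+14]
    x,y,ww,hh=cv2.boundingRect(w);u,v=x+ww/2-.5,y+hh/2-.5
    o,dd=ray("side",u,v);Y3=np.r_[Ys,0];q=o+dd*(((p-o)@Y3)/(dd@Y3))-p
    print(c,(x,y,ww,hh),"offset along bar",q[:2]@Xs,"dz",q[2])
E
python3 hp.py yel
```

```text
ee_pos: [493.0, -201.2, 295.9]
ft_force: [0.2, -0.2, -0.5]
tcp [ 492.981 -201.217  295.928] stand x,y -95.1714120399306 -2.5442283287690786 tool [-0.964  0.265  0.001] F [ 0.196 -0.192 -0.542]
yel (201, 216, 19, 25) offset along bar -41.271554459120196 dz -35.91302255479911
```

```bash
python3 -m crank '[0,0,0,0,0.09,0.8,-1,0,0,0,0,0,0.8,-1,0,0,0,0,0,0.8,-1,0,0,0,0,0,0.8,-1,0,0,0,0,0,0.8,-1,0,0,0,0,0,0.48,-1,0,0,0,0,0,0,-1,0,0,0,0,0,0,-1]'|egrep 'pos|ft'; python3 hp.py; python3 -m crank '[0,0,0,-0.3,0,0,-1,0,0,0,-0.3,0,0,-1,0,0,0,-0.3,0,0,-1,0,0,0,-0.3,0,0,-1,0,0,0,-0.2,0,0,-1,0,0,0,0,0,0,-1]'|egrep 'pos|ft';python3 -m crank '[0,0,0,-0.2,0,0,-1,0,0,0,-0.2,0,0,-1,0,0,0,0,0,0,-1]'|egrep 'pos|ft'
```

```text
ee_pos: [494.6, -197.5, 162.0]
ft_force: [0.4, -0.2, 0.6]
tcp [ 494.633 -197.549  162.026] stand x,y -94.53810553500507 1.429105594724564 tool [-0.966  0.258  0.001] F [ 0.374 -0.182  0.612]
ee_pos: [537.7, -209.4, 162.9]
ft_force: [-0.3, 0.3, -0.2]
ee_pos: [548.7, -212.4, 162.8]
ft_force: [-0.6, 0.5, -0.4]
```

```bash
python3 hp.py yel red; python3 -m crank '[0,0,0,-0.2,0,0,-1,0,0,0,-0.2,0,0,-1,0,0,0,-0.2,0,0,-1,0,0,0,-0.2,0,0,-1,0,0,0,0,0,0,-1]'|egrep 'pos|ft';python3 hp.py;python3 st.py|tail -2
```

```text
tcp [ 548.677 -212.353  162.828] stand x,y -38.50681287278384 1.3018223714368065 tool [-0.965  0.26  -0.002] F [-0.579  0.48  -0.409]
yel (227, 261, 7, 10) offset along bar 8.183913544792778 dz 17.58229176411004
red (240, 277, 2, 2) offset along bar 71.99346285587963 dz 31.94961573466611
ee_pos: [572.2, -218.7, 162.9]
ft_force: [0.0, 0.5, -0.6]
tcp [ 572.198 -218.679  162.913] stand x,y -14.151460115499313 1.359800604550897 tool [-0.965  0.26  -0.002] F [ 0.021  0.498 -0.572]
ref ([331, 182, 40, 39, 1137], (350.3328552246094, 201.07395935058594), 20.311220169067383) [ 582.679 -222.505] [([357, 176], [9, 31, 60]), ([352, 184], [5, 6, 18])]
now ([331, 181, 23, 40, 588], (348.5, 200.55128479003906), 19.608835220336914) [ 584.531 -216.077] [([368, 150], [6, 13, 18]), ([356, 150], [29, 69, 571]), ([349, 193], [7, 7, 25]), ([377, 192], [8, 9, 68]), ([364, 206], [21, 19, 310])]
```

```bash
python3 -m crank '[0,0,0,-0.2,0,0,-1,0,0,0,-0.2,0,0,-1,0,0,0,-0.12,0,0,-1,0,0,0,0,0,0,-1]'|egrep 'pos|ft'; python3 -m crank '[0,0,0,0,-0.03,0.1,-1,0,0,0,0,0,0.1,-1,0,0,0,0,0,0.1,-1,0,0,0,0,0,0,-1]'|egrep 'pos|ft';python3 -m crank '[0,0,0,0,0,0.1,-1,0,0,0,0,0,0,-1]'|egrep 'pos|ft';python3 hp.py
```

```text
ee_pos: [586.6, -222.6, 162.9]
ft_force: [-0.5, -0.1, -0.8]
ee_pos: [585.0, -223.0, 152.9]
ft_force: [-0.3, 0.0, 0.3]
ee_pos: [585.3, -223.1, 150.2]
ft_force: [-0.6, -0.9, -0.8]
tcp [ 585.312 -223.109  150.226] stand x,y -0.3364497744309334 0.5207069856292679 tool [-0.965  0.26  -0.   ] F [-0.559 -0.935 -0.757]
```

```bash
python3 -m crank '[0,0,0,0,0,0.07,-1,0,0,0,0,0,0,-1,0,0,0,0,0,0,-0.2,0,0,0,0,0,0,-0.1,0,0,0,0,0,0,0,0,0,0,0,0,0,0,0,0,0,0,0,0,0]'|egrep 'pos|ft|wid'; python3 -m crank '[0,0,0,0,0,-0.3,0,0,0,0,0,0,-0.6,0,0,0,0,0,0,-0.8,0,0,0,0,0,0,-0.8,0,0,0,0,0,0,-0.8,0,0,0,0,0,0,-0.8,0,0,0,0,0,0,-0.5,0]'|egrep 'pos|ft|wid'
python3 - <<'E'
from h import *
v=bot.read_camera("side");cv2.imwrite("pics/s10.png",v)
h=cv2.cvtColor(v,cv2.COLOR_BGR2HSV);H=h[...,0]
for c,m in(("red",(H>=172)|(H<=5)),("yel",(H>=22)&(H<=34))):
    q=np.zeros(m.shape,np.uint8);q[250:300,215:265]=(m&(h[...,1]>90)&(h[...,2]>50))[250:300,215:265]
    x,y,w,hh=cv2.boundingRect(q);u,vv=x+w/2-.5,y+hh/2-.5
    o,d=ray("side",u,vv);Y=np.array([.262,.965,0]);p=o+d*((-62.4-o@Y)/(d@Y));print(c,(x,y,w,hh),"loop stand x",(p[:2]-[585.5,-223.7])@[.965,-.262],"z",p[2])
E
```

```text
ee_pos: [585.6, -223.2, 148.8]
ft_force: [-0.6, -0.8, 1.5]
gripper_width: 42.9
ee_pos: [586.2, -223.4, 290.3]
ft_force: [1.0, -0.2, 0.5]
gripper_width: 42.8
red (236, 277, 9, 9) loop stand x 30.849698416491876 z 172.43038299274258
yel (231, 272, 10, 11) loop stand x 2.870550374701395 z 158.49872975878702
```

```bash
python3 -m crank '[0,0,0,0.36,0.92,0,0.15,0,0,0,0.36,0.92,0,0.15,0,0,0,0.36,0.92,0,0.15,0,0,0,0.36,0.92,0,0.15,0,0,0,0.36,0.92,0,0.15,0,0,0,0.36,0.92,0,0.15,0,0,0,0.36,0.92,0,0.15,0,0,0,0.36,0.92,0,0.15,0,0,0,0.36,0.92,0,0.15,0,0,0,0.36,0.92,0,0.15,0,0,0,0.36,0.92,0,0.15,0,0,0,0.36,0.92,0,0.15,0,0,0,0.36,0.92,0,0.15,0,0,0,0.36,0.92,0,0.15,0,0,0,0.36,0.92,0,0.15,0,0,-0.75,0,0,0.9,0.15,0,0,-0.75,0,0,0.9,0.15,0,0,0,0,0,0.9,0.15,0,0,0,0,0,0,0.15,0,0,0,0,0,0,0.15]'|egrep 'pos|ft|wid'
python3 st.py
```

```text
ee_pos: [536.1, 218.4, 204.9]
ft_force: [-0.1, -0.4, 1.6]
gripper_width: 49.0
t 30.95 tcp [536.131 218.398 204.939] w 48.97202993491211 F [-0.082 -0.355  1.571] gf 0.0
[[-0.994  0.107 -0.002]
 [ 0.107  0.994 -0.001]
 [ 0.002 -0.001 -1.   ]]
ref ([331, 182, 40, 39, 1137], (350.3328552246094, 201.07395935058594), 20.311220169067383) [ 582.679 -222.505] [([357, 176], [9, 31, 60]), ([352, 184], [5, 6, 18])]
now ([331, 182, 39, 39, 792], (350.3488464355469, 201.09420776367188), 20.286006927490234) [ 582.606 -222.559] [([363, 176], [3, 7, 14]), ([350, 182], [15, 25, 140]), ([361, 184], [8, 9, 28])]
```

```bash
python3 -m crank '[0,0,0,-0.03,-0.09,0.7,0.15,0,0,0,0,0,0.7,0.15,0,0,0,0,0,0.7,0.15,0,0,0,0,0,0.7,0.15,0,0,0,0,0,0.6,0.15,0,0,0,0,0,0.23,0.15,0,0,0,0,0,0,0.15]'|egrep 'pos|ft';python3 -m crank '[0,0,0,0,0,0,-1,0,0,0,0,0,0,-1,0,0,0,0,0,0,-1,0,0,0,0,0,0,-1,0,0,0,0,0,0,-1,0,0,0,0,0,0,-1]';python3 -m crank '[0,0,0,0,0,-0.3,-1,0,0,0,0,0,-0.6,-1,0,0,0,0,0,-0.8,-1,0,0,0,0,0,-0.8,-1,0,0,0,0,0,-0.8,-1,0,0,0,0,0,-0.8,-1,0,0,0,0,0,-0.8,-1,0,0,0,0,0,-0.8,-1,0,0,0,0,0,-0.8,-1,0,0,0,0,0,-0.3,-1,0,0,0,0,0,0,-1]'|egrep 'pos|ft|wid'; python3 st.py|tail -1
```

```text
ee_pos: [538.0, 215.8, 96.9]
ft_force: [-1.4, -0.5, -0.2]
time: 32.08
ee_pos: [539.1, 216.5, 98.6]
tool_rot: [0.002, 0.053, 0.999, 0.001]
ft_force: [-1.0, -0.3, 7.5]
gripper_width: 26.3
gripper_force: 59.0
ee_pos: [538.6, 216.3, 303.8]
ft_force: [-0.5, 0.6, -1.0]
gripper_width: 26.2
now ([331, 182, 38, 39, 800], (350.3488464355469, 201.09420776367188), 20.286006927490234) [ 582.606 -222.559] [([363, 176], [3, 7, 14]), ([349, 182], [16, 25, 132]), ([361, 185], [8, 5, 23])]
```

```bash
python3 -m crank '[0,0,0,0,-0.5,0,-1,0,0,0,0,-0.9,0,-1,0,0,0,0,-0.9,0,-1,0,0,0,0,-0.9,0,-1,0,0,0,0,-0.9,0,-1,0,0,0,0,-0.9,0,-1,0,0,0,0,-0.9,0,-1,0,0,0,0,-0.9,0,-1,0,0,0,0,-0.9,0,-1,0,0,0,0,-0.9,0,-1,0,0,0,0,-0.9,0,-1,0,0,0,0,-0.9,0,-1,0,0,0,0,-0.9,0,-1,0,0,0,0,-0.9,0,-1,0,0,0,0,-0.9,0,-1,0,0,0,0,-0.9,0,-1,0,0,0.75,0,0,0,-1,0,0,0.75,0,0,0,-1,0,0,0,0,0,0,-1,0,0,0,0,0,0,-1]'|egrep 'pos|ft'
python3 hp.py; python3 st.py|tail -1
```

```text
ee_pos: [491.7, -201.8, 299.2]
ft_force: [0.1, -0.4, -1.1]
tcp [ 491.702 -201.834  299.179] stand x,y -96.243665130913 -3.474769036050799 tool [-0.966  0.259  0.002] F [ 0.137 -0.357 -1.101]
now ([331, 182, 23, 39, 592], (347.5, 201.0), 19.319778442382812) [ 582.898 -212.479] [([377, 169], [8, 16, 27]), ([363, 176], [3, 7, 14]), ([372, 181], [13, 44, 289]), ([349, 182], [9, 15, 85]), ([361, 185], [8, 8, 27]), ([359, 191], [6, 8, 26]), ([355, 211], [9, 7, 31])]
```

```bash
python3 -m crank '[0,0,0,0,0.11,0.8,-1,0,0,0,0,0,0.8,-1,0,0,0,0,0,0.8,-1,0,0,0,0,0,0.8,-1,0,0,0,0,0,0.8,-1,0,0,0,0,0,0.59,-1,0,0,0,0,0,0,-1,0,0,0,0,0,0,-1]'|egrep 'pos|ft'; python3 hp.py; python3 -m crank '[0,0,0,-0.3,0,0,-1,0,0,0,-0.3,0,0,-1,0,0,0,-0.3,0,0,-1,0,0,0,-0.3,0,0,-1,0,0,0,-0.2,0,0,-1,0,0,0,0,0,0,-1]'|egrep 'pos|ft';python3 -m crank '[0,0,0,-0.2,0,0,-1,0,0,0,-0.2,0,0,-1,0,0,0,0,0,0,-1]'|egrep 'pos|ft';python3 hp.py grn
```

```text
ee_pos: [493.3, -198.0, 162.4]
ft_force: [0.5, -0.0, 0.3]
tcp [ 493.287 -198.037  162.425] stand x,y -95.7097942922262 0.605355454141436 tool [-0.966  0.259  0.001] F [ 0.51  -0.022  0.326]
ee_pos: [536.2, -210.0, 163.3]
ft_force: [0.1, 0.4, 0.0]
ee_pos: [547.1, -212.9, 163.1]
ft_force: [0.3, -0.6, -1.0]
tcp [ 547.08  -212.926  163.097] stand x,y -39.89806354709505 0.3303646159005507 tool [-0.965  0.261 -0.002] F [ 0.321 -0.561 -1.046]
grn (227, 261, 7, 10) offset along bar 11.566820657776002 dz 20.610606792270886
```

```bash
python3 -m crank '[0,0,0,-0.2,0,0,-1,0,0,0,-0.2,0,0,-1,0,0,0,-0.22,0,0,-1,0,0,0,0,0,0,-1]'|egrep 'pos|ft'; python3 -m crank '[0,0,0,0,0,0.1,-1,0,0,0,0,0,0.1,-1,0,0,0,0,0,0.1,-1,0,0,0,0,0,0.08,-1,0,0,0,0,0,0,-1]'|egrep 'pos|ft';python3 hp.py
```

```text
ee_pos: [565.5, -217.9, 163.3]
ft_force: [-0.1, 0.4, -1.0]
ee_pos: [563.4, -217.2, 150.9]
ft_force: [-0.7, 0.1, -0.1]
tcp [ 563.403 -217.236  150.914] stand x,y -23.01726350616957 0.4487353272038652 tool [-0.965  0.261  0.   ] F [-0.673  0.122 -0.109]
```

```bash
python3 -m crank '[0,0,0,-0.13,0,0.06,-1,0,0,0,0,0,0,-1,0,0,0,0,0,0,-1]'|egrep 'pos|ft'; python3 -m crank '[0,0,0,0,0,0,-0.2,0,0,0,0,0,0,-0.1,0,0,0,0,0,0,0,0,0,0,0,0,0,0,0,0,0,0,0,0,0]'|egrep 'pos|ft|wid'; python3 hp.py;python3 -m crank '[0,0,0,0,0,-0.3,0,0,0,0,0,0,-0.6,0,0,0,0,0,0,-0.8,0,0,0,0,0,0,-0.8,0,0,0,0,0,0,-0.8,0,0,0,0,0,0,-0.8,0,0,0,0,0,0,-0.5,0]'|egrep 'pos|ft|wid'
cat > lp.py <<'E'
from h import *
v=bot.read_camera("side");cv2.imwrite("pics/s_last.png",v)
h=cv2.cvtColor(v,cv2.COLOR_BGR2HSV);H=h[...,0]
for c,m in(("red",(H>=172)|(H<=5)),("yel",(H>=22)&(H<=34)),("grn",(H>=55)&(H<=88)),("blu",(H>=98)&(H<=120))):
    q=np.zeros(m.shape,np.uint8);q[250:300,215:265]=(m&(h[...,1]>90)&(h[...,2]>50))[250:300,215:265]
    x,y,w,hh=cv2.boundingRect(q);u,vv=x+w/2-.5,y+hh/2-.5
    o,d=ray("side",u,vv);Y=np.array([.262,.965,0]);p=o+d*((-62.4-o@Y)/(d@Y));print(c,(x,y,w,hh),"loop stand x",(p[:2]-[585.5,-223.7])@[.965,-.262],"z",p[2])
E
python3 lp.py
```

```text
ee_pos: [568.0, -218.6, 149.9]
ft_force: [0.8, -0.2, -0.6]
ee_pos: [567.8, -218.5, 150.0]
ft_force: [0.9, -1.1, 0.6]
gripper_width: 42.7
tcp [ 567.758 -218.457  149.966] stand x,y -18.494609280372558 0.4106912225833264 tool [-0.965  0.261 -0.001] F [ 0.939 -1.132  0.582]
ee_pos: [568.3, -218.7, 291.5]
ft_force: [0.7, -0.3, -0.2]
gripper_width: 42.7
red (243, 275, 6, 4) loop stand x 67.41339538995284 z 245.8855178836045
yel (237, 267, 10, 10) loop stand x 44.89800086915452 z 243.72859567559203
grn (234, 263, 10, 10) loop stand x 27.876515865567377 z 243.5839462785018
blu (0, 0, 0, 0) loop stand x -3624.661499628947 z -584.55269363505
```

```bash
python3 -m crank '[0,0,0,0.2,0.94,0,0.15,0,0,0,0.2,0.94,0,0.15,0,0,0,0.2,0.94,0,0.15,0,0,0,0.2,0.94,0,0.15,0,0,0,0.2,0.94,0,0.15,0,0,0,0.2,0.94,0,0.15,0,0,0,0.2,0.94,0,0.15,0,0,0,0.2,0.94,0,0.15,0,0,0,0.2,0.94,0,0.15,0,0,0,0.2,0.94,0,0.15,0,0,0,0.2,0.94,0,0.15,0,0,0,0.2,0.94,0,0.15,0,0,0,0.2,0.94,0,0.15,0,0,0,0.2,0.94,0,0.15,0,0,0,0.2,0.94,0,0.15,0,0,-0.75,0,0,0.9,0.15,0,0,-0.75,0,0,0.9,0.15,0,0,0,0,0,0.9,0.15,0,0,0,0,0,0,0.15,0,0,0,0,0,0,0.15]'|egrep 'pos|ft|wid'
python3 st.py; python3 lp.py
```

```text
ee_pos: [590.1, 213.1, 206.1]
ft_force: [0.5, -0.4, 0.7]
gripper_width: 49.1
t 40.15 tcp [590.096 213.096 206.079] w 49.06327901554874 F [ 0.512 -0.434  0.75 ] gf 0.0
[[-0.994  0.107 -0.002]
 [ 0.107  0.994 -0.001]
 [ 0.002 -0.001 -1.   ]]
ref ([331, 182, 40, 39, 1137], (350.3328552246094, 201.07395935058594), 20.311220169067383) [ 582.679 -222.505] [([357, 176], [9, 31, 60]), ([352, 184], [5, 6, 18])]
now ([324, 189, 35, 30, 526], (341.5, 202.0), 19.602394104003906) [ 579.199 -191.12 ] [([355, 175], [3, 7, 12]), ([340, 180], [9, 9, 52]), ([353, 184], [3, 4, 7]), ([340, 189], [14, 14, 76]), ([352, 190], [2, 4, 6])]
red (242, 272, 10, 10) loop stand x 73.41267744071726 z 253.739745584885
yel (237, 268, 11, 9) loop stand x 47.78738736137062 z 244.74302350004473
grn (234, 263, 10, 12) loop stand x 27.38050026676985 z 237.57841809505794
blu (0, 0, 0, 0) loop stand x -3624.661499628947 z -584.55269363505
```

```bash
python3 -m crank '[0,0,0,0,-0.02,0.7,0.15,0,0,0,0,0,0.7,0.15,0,0,0,0,0,0.7,0.15,0,0,0,0,0,0.7,0.15,0,0,0,0,0,0.6,0.15,0,0,0,0,0,0.4,0.15,0,0,0,0,0,0,0.15]'|egrep 'pos|ft';python3 -m crank '[0,0,0,0,0,0,-1,0,0,0,0,0,0,-1,0,0,0,0,0,0,-1,0,0,0,0,0,0,-1,0,0,0,0,0,0,-1,0,0,0,0,0,0,-1]';python3 -m crank '[0,0,0,0,0,-0.3,-1,0,0,0,0,0,-0.6,-1,0,0,0,0,0,-0.8,-1,0,0,0,0,0,-0.8,-1,0,0,0,0,0,-0.8,-1,0,0,0,0,0,-0.8,-1,0,0,0,0,0,-0.8,-1,0,0,0,0,0,-0.8,-1,0,0,0,0,0,-0.8,-1,0,0,0,0,0,-0.5,-1,0,0,0,0,0,0,-1]'|egrep 'pos|ft|wid'; python3 - <<'E'
from h import *
t=bot.read_camera("top");v=bot.read_camera("side");cv2.imwrite("pics/t11.png",t);cv2.imwrite("pics/s11.png",v)
cv2.imwrite("pics/a11.png",np.hstack([crop(t,310,160,66,75,6),crop(v,200,240,66,75,6)]))
E
```

```text
ee_pos: [590.7, 212.5, 92.0]
ft_force: [-0.2, -0.7, -0.5]
time: 41.33
ee_pos: [592.3, 213.3, 94.7]
tool_rot: [0.002, 0.053, 0.999, 0.001]
ft_force: [0.6, -0.0, 6.6]
gripper_width: 26.0
gripper_force: 59.5
ee_pos: [592.3, 213.3, 307.8]
ft_force: [-0.1, 0.2, -0.5]
gripper_width: 25.9
```

View pics/a11.png

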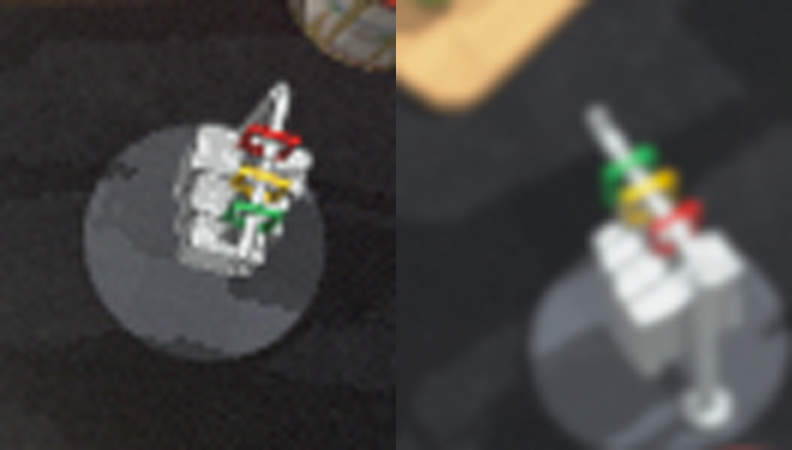

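Red, yellow and green hang in order, and blue is now gripped. The stand was knocked about 25 mm to the left: in the crop the foot centre is at (204,242) from the top, and the bar's tip is at (597,112) from the side. I'll recompute its pose.

```bash
python3 - <<'E'
from h import *
T=lambda x,y:(310+x/6-.4,160+y/6-.4);S=lambda x,y:(200+(x-396)/6-.4,240+y/6-.4)
T0=lambda x,y:(310+(x-400)/4-.4,155+y/4-.4); S0=lambda x,y:(195+(x-400)/4-.4,255+(y-300)/4-.4)
print("foot",onz("top",*T(204.5,242.5),14),onz("top",*T0(565,185),14))
print("root",onz("top",*T(281,87),168),onz("top",*T0(619,87),168))
for y in(250,256,262):print("tip",onz("top",*T(247,y),172),tri(S(597,112),T(247,y)))
print("tip0",onz("top",*T0(592,205),172),tri(S0(529,332),T0(592,205)))
print("post base side",onz("side",*S(707,408),14),onz("side",*S0(603,530),14))
print("tip side plane172",onz("side",*S(597,112),172),onz("side",*S0(529,332),172))
print("root side",onz("side",*S(700,245),165),onz("side",*S0(598,440),165))
def footfit(im):
    # circle fit (ellipse) on foot/dark edge points
    g=cv2.cvtColor(im,cv2.COLOR_BGR2HSV);m=((g[...,2]>62)).astype(np.uint8)
    q=np.zeros_like(m);q[165:235,310:385]=m[165:235,310:385]
    q=cv2.morphologyEx(q,cv2.MORPH_OPEN,np.ones((5,5),np.uint8))
    k,l,s,c=cv2.connectedComponentsWithStats(q);i=1+np.argmax(s[1:,4]);cn=max(cv2.findContours((l==i).astype(np.uint8),0,1)[0],key=len)
    return s[i].tolist(),cv2.minEnclosingCircle(cn)
for f in("top0","t5","t11"):
    a=footfit(cv2.imread(f"pics/{f}.png"));print(f,a,onz("top",*a[1][0],14))
E
```

```text
foot [ 586.376 -199.079   14.   ] [ 583.494 -224.366   14.   ]
root [ 637.882 -210.58   168.   ] [ 630.659 -235.535  168.   ]
tip [ 548.903 -188.434  172.   ] (array([ 546.079, -187.519,  180.756]), np.float64(2.896157129726441))
tip [ 545.716 -188.319  172.   ] (array([ 544.124, -187.174,  178.379]), np.float64(0.7965215413556538))
tip [ 542.532 -188.205  172.   ] (array([ 542.163, -186.828,  176.003]), np.float64(1.3093064490540636))
tip0 [ 534.413 -209.31   172.   ] (array([ 535.473, -209.151,  169.856]), np.float64(1.8576083710921485))
post base side [ 641.519 -213.931   14.   ] [ 637.767 -239.354   14.   ]
tip side plane172 [ 540.564 -184.512  172.   ] [ 537.242 -209.448  172.   ]
root side [ 634.322 -206.124  165.   ] [ 642.396 -242.645  165.   ]
top0 ([331, 177, 40, 44, 1288], ((352.6403503417969, 197.2894744873047), 23.757701873779297)) [ 596.374 -231.185   14.   ]
t5 ([310, 177, 61, 58, 2218], ((337.5, 205.5), 39.604393005371094)) [ 566.569 -176.595   14.   ]
t11 ([324, 177, 37, 42, 1147], ((344.5835266113281, 196.29067993164062), 22.941308975219727)) [ 599.843 -202.715   14.   ]
```

```bash
sed -i 's/585.5,-223.7/589,-198.5/' hp.py lp.py; sed -i 's/-62.4/-37.2/' lp.py; python3 -m crank '[0,0,0,0.12,-0.5,0,-1,0,0,0,0.12,-0.9,0,-1,0,0,0,0.12,-0.9,0,-1,0,0,0,0.12,-0.9,0,-1,0,0,0,0.12,-0.9,0,-1,0,0,0,0.12,-0.9,0,-1,0,0,0,0.12,-0.9,0,-1,0,0,0,0.12,-0.9,0,-1,0,0,0,0.12,-0.9,0,-1,0,0,0,0.12,-0.9,0,-1,0,0,0,0.12,-0.9,0,-1,0,0,0,0.12,-0.9,0,-1,0,0,0,0.12,-0.9,0,-1,0,0,0,0.12,-0.9,0,-1,0,0,0,0.12,-0.9,0,-1,0,0,0.75,0,0,0,-1,0,0,0.75,0,0,0,-1,0,0,0,0,0,0,-1,0,0,0,0,0,0,-1]'|egrep 'pos|ft'
python3 hp.py; python3 lp.py
```

```text
ee_pos: [494.2, -172.4, 301.7]
ft_force: [-0.0, 0.4, 0.1]
tcp [ 494.242 -172.371  301.679] stand x,y -98.28775048708194 0.3881086624719211 tool [-0.966  0.259  0.001] F [-0.004  0.351  0.144]
red (242, 273, 9, 9) loop stand x 27.980369892462768 z 165.28858693333086
yel (237, 268, 10, 10) loop stand x 0.5698427170691447 z 155.58358254291647
grn (234, 264, 10, 10) loop stand x -17.58377232342325 z 155.3926057610629
blu (0, 0, 0, 0) loop stand x -3899.6408857302013 z -718.518463864101
```

```bash
python3 -m crank '[0,0,0,0,0,0.8,-1,0,0,0,0,0,0.8,-1,0,0,0,0,0,0.8,-1,0,0,0,0,0,0.8,-1,0,0,0,0,0,0.8,-1,0,0,0,0,0,0.6,-1,0,0,0,0,0,0,-1,0,0,0,0,0,0,-1]'|egrep 'pos|ft'; python3 hp.py; python3 -m crank '[0,0,0,-0.3,0,0,-1,0,0,0,-0.3,0,0,-1,0,0,0,-0.3,0,0,-1,0,0,0,-0.3,0,0,-1,0,0,0,-0.2,0,0,-1,0,0,0,0,0,0,-1]'|egrep 'pos|ft';python3 -m crank '[0,0,0,-0.2,0,0,-1,0,0,0,-0.2,0,0,-1,0,0,0,-0.1,0,0,-1,0,0,0,0,0,0,-1]'|egrep 'pos|ft';python3 hp.py
```

```text
ee_pos: [494.9, -171.7, 164.2]
ft_force: [0.0, 1.3, -0.2]
tcp [ 494.924 -171.749  164.22 ] stand x,y -97.79179316337387 1.1673091485745477 tool [-0.966  0.259  0.001] F [ 0.048  1.275 -0.163]
ee_pos: [537.8, -183.7, 165.1]
ft_force: [-0.6, -0.2, 0.4]
ee_pos: [551.3, -187.3, 164.9]
ft_force: [-0.3, -0.2, 0.1]
tcp [ 551.25  -187.307  164.895] stand x,y -39.36071721426879 0.9104361745757216 tool [-0.965  0.26  -0.002] F [-0.262 -0.189  0.138]
```

```bash
python3 -m crank '[0,0,0,-0.1,0,0.1,-1,0,0,0,0,-0.02,0.1,-1,0,0,0,0,0,0.1,-1,0,0,0,0,0,0.1,-1,0,0,0,0,0,0,-1,0,0,0,0,0,0,-1]'|egrep 'pos|ft'; python3 hp.py
```

```text
ee_pos: [553.0, -188.4, 152.5]
ft_force: [-0.4, 0.2, 0.0]
tcp [ 553.03  -188.36   152.538] stand x,y -37.36767738250927 0.361012988642396 tool [-0.965  0.261 -0.   ] F [-0.365  0.167  0.002]
```

```bash
python3 -m crank '[0,0,0,0,0,0.05,-1,0,0,0,0,0,0,-1,0,0,0,0,0,0,-0.2,0,0,0,0,0,0,-0.1,0,0,0,0,0,0,0,0,0,0,0,0,0,0,0,0,0,0,0,0,0]'|egrep 'pos|ft|wid'; python3 hp.py;python3 -m crank '[0,0,0,0,0,-0.3,0,0,0,0,0,0,-0.6,0,0,0,0,0,0,-0.8,0,0,0,0,0,0,-0.8,0,0,0,0,0,0,-0.8,0,0,0,0,0,0,-0.8,0,0,0,0,0,0,-0.8,0,0,0,0,0,0,-0.6,0]'|egrep 'pos|ft|wid'; python3 lp.py
```

```text
ee_pos: [553.3, -188.5, 151.4]
ft_force: [-0.3, 0.3, 0.1]
gripper_width: 42.5
tcp [ 553.335 -188.454  151.44 ] stand x,y -37.04856399113703 0.3504239167236355 tool [-0.965  0.261 -0.001] F [-0.302  0.269  0.144]
ee_pos: [553.5, -188.5, 319.4]
ft_force: [0.8, -0.4, -0.2]
gripper_width: 42.8
red (242, 273, 9, 9) loop stand x 27.980369892462768 z 165.28858693333086
yel (238, 268, 9, 10) loop stand x 3.880341102872387 z 159.8465562324502
grn (234, 264, 10, 9) loop stand x -17.31972706846273 z 158.58954397069692
blu (231, 259, 10, 12) loop stand x -35.948731585582344 z 155.19940562924626
```

All four scoops hang on the bar; blue is at x ≈ -36, z ≈ 155. Next I'll shut the gripper and go behind the lid.

```bash
python3 -m crank '[0,0,0,-0.21,0.9,-0.1,-1,0,0,0,-0.21,0.9,-0.1,-1,0,0,0,-0.21,0.9,-0.1,-1,0,0,0,-0.21,0.9,-0.1,-1,0,0,0,-0.21,0.9,-0.1,-1,0,0,0,-0.21,0.9,-0.1,-1,0,0,0,-0.21,0.9,-0.1,-1,0,0,0,-0.21,0.9,-0.1,-1,0,0,0,-0.21,0.9,-0.1,-1,0,0,0,-0.21,0.9,-0.1,-1,0,0,0,-0.21,0.9,0,-1,0,0,0,-0.21,0.9,0,-1,0,0,0,-0.21,0.9,0,-1,0,0,0,-0.21,0.9,0,-1,0,0,-0.75,0,0,0,-1,0,0,-0.75,0,0,0,-1,0,0,0,0,0,0,-1,0,0,0,0,0,0,-1]'|egrep 'pos|ft|wid'
cat > dr.py <<'E'
from h import *
s,r=tool();p=s["ee_pos"];d=p[:2]-[574,172.8];print("dryer x,y,z",d@[.994,-.108],d@[.108,.994],p[2],"F",s["ft_force"],"tx",r.as_matrix()[:,0])
E
python3 dr.py
python3 - <<'E'
import numpy as np
th=np.arange(1.85,-.01,-.0925);r=138
p=np.c_[80-r*np.cos(th)+7*np.sin(th)+11,138+r*np.sin(th)+7*np.cos(th)]
print(np.round(p[[0,-1]],1));d=np.diff(p,axis=0)/30
print(len(d),np.round(np.c_[th[1:],-d[:,0],-d[:,1]],2).tolist())
E
```

```text
ee_pos: [736.6, 153.6, 346.7]
ft_force: [0.3, -0.5, 0.0]
gripper_width: -0.2
dryer x,y,z 163.71092285920693 -1.5550242720663592 346.7473544857135 F [ 0.26  -0.468  0.048] tx [-0.994  0.109 -0.001]
[[135.8 268.7]
 [-47.  145. ]]
20 [[1.76, 0.41, -0.12], [1.66, 0.42, -0.08], [1.57, 0.42, -0.04], [1.48, 0.43, -0.0], [1.39, 0.42, 0.04], [1.3, 0.42, 0.08], [1.2, 0.41, 0.11], [1.11, 0.4, 0.15], [1.02, 0.38, 0.19], [0.92, 0.36, 0.22], [0.83, 0.34, 0.25], [0.74, 0.32, 0.29], [0.65, 0.29, 0.31], [0.55, 0.26, 0.34], [0.46, 0.23, 0.36], [0.37, 0.19, 0.38], [0.28, 0.16, 0.4], [0.18, 0.12, 0.41], [0.09, 0.08, 0.42], [-0.0, 0.04, 0.42]]
```

```bash
python3 -m crank '[0,0,0,0,0,0.8,-1,0,0,0,0,0,0.8,-1,0,0,0,0,0,0.6,-1,0,0,0,0,0,0.4,-1,0,0,0,0.3,0,0,-1,0,0,0,0.3,0,0,-1,0,0,0,0.3,0,0,-1,0,0,0,0,0,0,-1]'|egrep 'pos|ft'; python3 dr.py;python3 -m crank '[0,0,0,0.41,0,-0.12,-1,0,0,0,0.42,0,-0.08,-1,0,0,0,0.42,0,-0.04,-1,0,0,0,0.43,0,0,-1,0,0,0,0.42,0,0.04,-1,0,0,0,0,0,0,-1]'|egrep 'pos|ft'; python3 dr.py
```

```text
ee_pos: [708.9, 156.8, 270.7]
ft_force: [1.1, 0.2, -0.6]
dryer x,y,z 135.83431223921926 -1.3206329469805917 270.6899049551062 F [ 1.09   0.207 -0.551] tx [-0.994  0.106 -0.003]
ee_pos: [646.0, 163.6, 276.2]
ft_force: [0.9, -0.0, 0.2]
dryer x,y,z 72.56083601155322 -1.3934790796100922 276.1707896429662 F [ 0.856 -0.031  0.162] tx [-0.994  0.106 -0.002]
```

```bash
python3 -m crank '[0,0,0,0.42,0,0.08,-1,0,0,0,0.41,0,0.11,-1,0,0,0,0.4,0,0.15,-1,0,0,0,0.38,0,0.19,-1,0,0,0,0.36,0,0.22,-1,0,0,0,0.34,0,0.25,-1,0,0,0,0,0,0,-1]'|egrep 'pos|ft'; python3 dr.py;python3 -m crank '[0,0,0,0.32,0,0.29,-1,0,0,0,0.29,0,0.31,-1,0,0,0,0.26,0,0.34,-1,0,0,0,0.23,0,0.36,-1,0,0,0,0.19,0,0.38,-1,0,0,0,0.16,0,0.4,-1,0,0,0,0,0,0,-1]'|egrep 'pos|ft'; python3 dr.py
```

```text
ee_pos: [577.2, 170.5, 244.1]
ft_force: [0.1, 0.1, 1.5]
dryer x,y,z 3.4335513747880766 -1.9059262485191837 244.1231427844339 F [0.055 0.096 1.501] tx [-0.994  0.106 -0.   ]
ee_pos: [534.7, 174.9, 180.8]
ft_force: [-0.5, 0.0, 0.2]
dryer x,y,z -39.30761515997744 -2.1532516100327497 180.7999522909015 F [-0.496  0.046  0.186] tx [-0.994  0.106  0.001]
```

```bash
python3 -m crank '[0,0,0,0.15,0,0.35,-1,0,0,0,0.15,0,0.35,-1,0,0,0,0.1,0,0.25,-1,0,0,0,0,0,0,-1]'|egrep 'pos|ft';for i in 1 2; do python3 -m crank '[0,0,0,0,0,0.08,-1,0,0,0,0,0,0,-1]'|egrep 'pos|ft';done; python3 dr.py
```

```text
ee_pos: [522.4, 176.2, 152.0]
ft_force: [-0.3, 1.1, 1.7]
ee_pos: [523.0, 176.3, 150.8]
ft_force: [-1.4, -0.2, 2.0]
ee_pos: [523.4, 176.4, 148.7]
ft_force: [-0.8, 0.4, 0.7]
dryer x,y,z -50.683683750629505 -1.9345338923359714 148.6534117460004 F [-0.803  0.359  0.678] tx [-0.994  0.106 -0.001]
```

```bash
for i in 1 2 3 4; do python3 -m crank '[0,0,0,0,0,0.05,-1,0,0,0,0,0,0,-1]'|egrep 'pos|ft';done
```

```text
ee_pos: [523.6, 176.4, 147.0]
ft_force: [-0.4, 0.4, 0.2]
ee_pos: [523.6, 176.4, 145.5]
ft_force: [-0.4, 0.0, 1.1]
ee_pos: [523.5, 176.4, 144.0]
ft_force: [0.9, 0.5, 1.2]
ee_pos: [523.6, 176.4, 142.8]
ft_force: [-1.0, -0.8, 6.1]
```

```bash
for i in 1 2; do python3 -m crank '[0,0,0,0,0,0.04,-1,0,0,0,0,0,0,-1]'|egrep 'pos|ft';done
```

```text
ee_pos: [523.5, 176.4, 142.0]
ft_force: [-2.9, -0.1, 11.2]
ee_pos: [523.6, 176.5, 141.2]
ft_force: [-4.7, -1.5, 15.0]
```

```bash
python3 -m crank '[0,0,0,0,0,0.05,-1,0,0,0,0,0,0,-1]'|egrep 'pos|ft'; for i in 1 2 3; do python3 -m crank '[0,0,0,0,0,-0.12,-1,0,0,0,0,0,-0.1,-1,0,0,0,0,0,0,-1,0,0,0,0,0,0,-1]'|egrep 'pos|ft'; done
```

```text
ee_pos: [523.6, 176.5, 140.1]
ft_force: [-6.9, -1.2, 19.7]
ee_pos: [523.4, 176.4, 145.3]
ft_force: [-0.3, 0.3, -0.6]
ee_pos: [523.4, 176.4, 152.0]
ft_force: [-0.2, 0.7, -0.5]
ee_pos: [523.5, 176.4, 158.8]
ft_force: [0.2, -1.3, 0.0]
```

```bash
python3 -m crank '[0,0,0,0,0,-0.8,-1,0,0,0,0,0,-1,-1,0,0,0,0,0,-1,-1,0,0,0,0,0,-1,-1,0,0,0,1,0,-1,-1,0,0,0,1,0,-1,-1,0,0,0,1,0,0,-1,0,0,0,1,0,0,-1,0,0,0,1,0,0,-1,0,0,0,0,0,0,-1]'|egrep 'pos|ft'
python3 lp.py; python3 - <<'E'
from h import *
t=bot.read_camera("top");v=bot.read_camera("side")
cv2.imwrite("pics/a12.png",np.vstack([np.hstack([crop(t,190,155,100,75,4),crop(v,262,160,100,75,4)]),np.hstack([crop(t,310,155,100,75,4),crop(v,195,240,100,75,4)])]))
E
```

```text
ee_pos: [370.7, 192.0, 331.3]
ft_force: [1.0, 0.3, 0.4]
red (242, 273, 9, 9) loop stand x 27.980369892462768 z 165.28858693333086
yel (238, 268, 9, 10) loop stand x 3.880341102872387 z 159.8465562324502
grn (234, 264, 10, 9) loop stand x -17.31972706846273 z 158.58954397069692
blu (231, 259, 10, 12) loop stand x -35.948731585582344 z 155.19940562924626
```

View pics/a12.png

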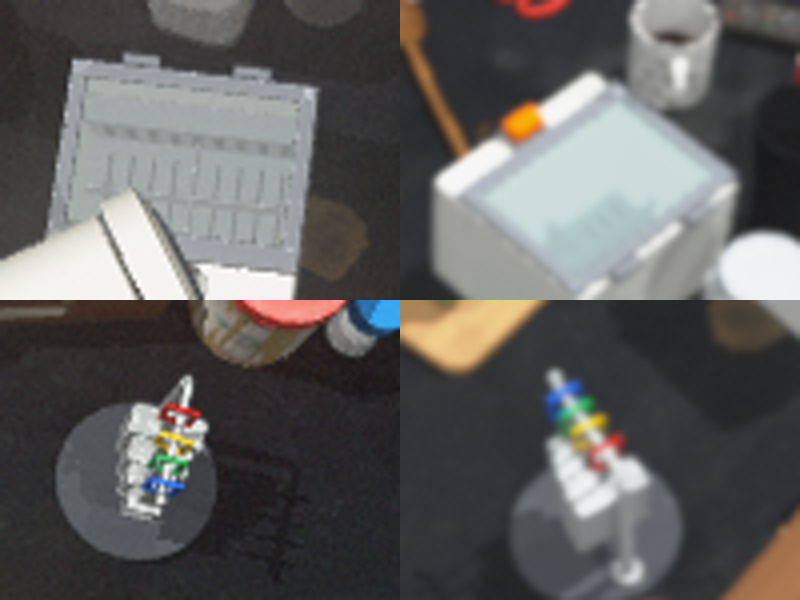

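The lid is shut, with its outline the same as at the start, and the dryer is empty. The four scoops hang in order: red (180,413), yellow (175,440), green (168,463), blue (163,486). I'm handing in.

```bash
python3 -c "
from workcell import bot
print(bot.hand_in())"
```

```text
the job is handed in; nothing more can be done
None
```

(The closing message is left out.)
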